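# Swap the wrong flask in a set of three

## Task

The board should carry three equal large round-bottomed flasks, but one of them is a smaller one. First move the small flask onto the empty cork ring on the adjustable stand, then take the matching large short-necked flask out of the leaning rack and put it in the ring that became free, both standing upright. The glass is delicate: let each flask settle in its ring before you let go, never drop it or press it hard, and leave everything else as it is.

Things in the scene. Friction and masses are not known exactly. Their poses are not given: they have to be found in the camera images.
- small_flask_bulb (a point): The wrong flask, on the board: amber glass, ball-shaped bulb 50 mm in diameter, on top a straight neck 22 mm in diameter with a lip 27 mm wide and 6 mm high ending 71 mm above the bulb's centre; 30 to 65 g. The point is the bulb's centre, z runs up the neck. It starts upright; in a level cork ring the bulb's centre rests 11 mm above the ring's top.
- spare_flask_bulb (a point): The matching flask, in either place of the rack: amber glass, bulb 62 mm in diameter, neck 22 mm in diameter, lip 27 mm wide and 6 mm high ending 77 mm from the bulb's centre; 50 to 100 g. The point is the bulb's centre, z runs along the neck; it starts leaning 30 degrees (see rack). In a level cork ring the bulb's centre rests 20 mm above the ring's top.
- kit_flask_a_bulb (a point): A right flask on the board, of the same shape as the spare (bulb 62 mm); the point is the bulb's centre, z up the neck. Leave it in its ring.
- kit_flask_b_bulb (a point): The other right flask on the board, as kit_flask_a. Leave it in its ring.
- long_flask_bulb (a point): Also in the rack, beside the spare: the same 62 mm bulb but a longer neck (it ends 109 mm from the bulb's centre). The point is the bulb's centre. Not wanted; leave it.
- ring0 (a point): First cork ring on the board: 72 mm outside, hole 40 mm, 20 mm high. The point is the centre of its top, 32 mm above the table; z up, x across the board, y along the row. Three rings stand 85 mm apart in the row. The small flask stands in any of them.
- ring1 (a point): Middle ring of the row, as ring0.
- ring2 (a point): Last ring of the row, as ring0.
- board: White board, 100 mm (its x) by 262 mm (its y) and 12 mm high, fixed, with the three cork rings in a row along y; origin at the centre of its underside.
- stand: Adjustable stand, fixed: square foot 105 mm, column, and on it a round plate with an empty cork ring as on the board, straight above the origin, which is under the foot's centre on the table. The ring's top is 85 to 125 mm above the table; this height varies and is not reported: it must be seen or felt. It is locked and does not sink under gentle forces.
- rack: Aluminium rack, fixed, 125 mm (x) by 175 mm (y); origin under its centre. Two places, 45 mm either side of its middle along y: in each a cork ring and flask lean 30 degrees from vertical, neck towards the rack's -x. A rest 14 mm wide (narrower than the neck) supports each neck from below, 55 mm from the bulb's centre.
- beaker: Bystander: glass beaker, 60 mm wide, 75 mm high; origin under its centre. Leave it.
- bottle: Bystander: white plastic bottle, 56 mm wide, 130 mm high; origin under its centre. Leave it.
- spatula: Bystander: steel lab spatula 146 mm long lying on the table. Leave it.
- stopper: Bystander: grey stopper, 30 mm wide and 30 mm high; origin under its centre. Leave it.
- small_flask: The same small flask as a body; its origin is the bulb's centre.
- spare_flask: The same spare flask as a body; its origin is the bulb's centre.
Things that resemble listed ones, but are neither listed nor needed, are in the scene too. What is shaped like the part that bears kit_flask_b_bulb but blue or red is not meant.

How it is judged:
By the outcome, as a careful person would: the job done as asked, in the order asked, and still so for the second after the job is handed in, with the robot touching nothing.
It also fails if it takes over 64 s, if anything falls off the work surface, if the arm or the gripper's body presses on something with over 40 N, if the wrist force passes 120 N, or if a joint passes its speed limit or range.

## Robot

A 6-joint arm with a two-finger parallel gripper is mounted at the origin on the work surface. World frame = base frame: x ahead of the robot, y to its left, z up, the work surface at z = 0. Lengths are in m, angles in rad, forces in N, time in s.
With the tool pointing down it reaches from about 0.25 to 0.775 m from the base axis. Payload 4 kg.
Tool frame: the origin (TCP) lies between the finger pads; the fingertips stand 14 mm ahead of it and the grasp point (between the pads) lies 5 mm behind it (robot.tips_ahead is the distance from the TCP to the fingertips, in m); z points along the fingers, y is the direction in which the jaws open and shut (so a half turn about z gives the same grasp; the last joint's range is limited). The gripper opens to 94 mm and grips with 3 to 60 N. Pads are 16 mm wide; open, the fingers measure 119 mm over their backs; the gripper's body (75 mm by 177 mm) begins 78 mm behind the grasp point.
Start: joints at [1.152, 0.087, 1.371, -0, 1.684, -0.103], TCP at [0.171, 0.523, 0.22] pointing down, gripper open.
Joint ranges: [-3.1, 3.1], [-0.76, 2.03], [0.27, 2.55], [-1.08, 4.22], [0.17, 2.65], [-2.57, 2.57]. Speed limits (rad/s): [2.79, 2.79, 3.14, 3.14, 3.14, 3.14].

## Interface

Orientations are given as [roll, pitch, yaw] about the fixed x, y, z axes, in that order (R = Rz(yaw) Ry(pitch) Rx(roll)).
In Python, from bench import robot, optics, job gives the robot as it stands.
- The arm moves only by the tool apply_moves, never from a script. Its argument "moves" is a list of rows, each a list of 3 entries, a list of its own where there are three numbers: the shift along the tool's x, y, z in cm, then the turn, a rotation vector about the tool's x, y, z in rad, then the opening, from 0 (shut) to 1 (fully open). In form: [[[tx, ty, tz], [rx, ry, rz], grip], ...]. A call has exactly 10 rows; each row is the pose to reach, as a shift and turn from the pose commanded when the call began, along the tool's axes at that moment; what a row does not reach only later rows make up. A row lasts 1/12 s, in which the tool goes at most 41.7 mm and 7.16 degrees, less where a joint would pass 70% of its speed; a pose out of reach is approached as far as the arm can. A call with a gripper value outside its range is refused whole. The fingers move at their own pace and stop on an object; the grip force is fixed at half the most. Time passes only in rows, so rows that repeat a pose let the fingers close, or fill a call up. It gives the time, the measured TCP pose, the force and the opening at its end, in the units of the state.
- robot.get_obs(): the state, without advancing time (a new reading comes with each control period).
- optics.snapshot(name): name is "scene" or "top" or "wrist"; returns the picture (384x512x3 uint8, red, green, blue); there is no depth.
- optics.get_calibration(name): a dict with "fx", "fy", "cx", "cy" (pixels), "rvec" (rotation vector, rad) and "tvec" (3), from world to camera coordinates, as OpenCV has them. Camera axes: x right, y down, z forward; pixel columns grow to the right and rows downward; lengths in m; the calibration is good to about 2 mm. A picture is of the moment at which its call begins: read the wrist's pose just before it. get_calibration takes no time and is no camera call; for the wrist camera it gives the pose at the moment of the call.
- job.close_job(): hands the job in, once; it reports no verdict.
The state is a dict: "time": time; "joint_positions": joint angles; "qvel": joint speeds; "joint_torque": joint torques, N m; "tool_pos": TCP position; "ee_rot": TCP orientation; "wrist_force": force on the tool from outside, world axes, zero at the start; "wrist_torque": the same for the moment, N m; "width": finger opening in m.
Only numpy, scipy, OpenCV 4.12 (cv2) and the standard library are available. Lean on these libraries where they do the work, as an engineer would, in place of code of your own. Each camera call takes 0.05 s, during which the arm holds its last target.

## Working session

There is one attempt and no reset: what is moved stays moved. The work goes in short steps, Python scripts to look and compute and a tool call to move; the robot and the scene stay as the last step left them, time stands still between calls to the robot, and variables do not carry over. Pictures are saved under pics/ and viewed, and the job is handed in when it is done.

Besides the shell and the picture viewer there is one more tool, called after ">>>" by a JSON object that holds its "name" and its "arguments", one argument or row to a line. apply_moves: Moves the arm, as the interface text tells. Its arguments: {"type":"object","properties":{"moves":{"type":"array"}},"required":["moves"]}

```bash
ls; mkdir -p pics; python3 - <<'E'
from bench import robot, optics, job
import cv2
print(robot.get_obs())
for n in ["scene","top","wrist"]:
    im=optics.snapshot(n); cv2.imwrite(f"pics/{n}0.png",im[:,:,::-1])
    print(n,optics.get_calibration(n))
E
```

```text
pics
{'time': 0.0, 'joint_positions': array([ 1.15192026e+00,  8.79388474e-02,  1.37226208e+00, -1.38778628e-05,
        1.68359853e+00, -1.03109005e-01]), 'qvel': array([-0.00064435, -0.00025066,  0.0013462 ,  0.00124003, -0.00151072,
       -0.00104725]), 'joint_torque': array([ 9.43650703e-04, -3.40191472e+01, -3.02423179e+01,  7.19784549e-02,
        3.29534907e-02, -1.76598269e-04]), 'tool_pos': array([0.17059857, 0.5223196 , 0.21830901]), 'ee_rot': array([-3.13939615e+00, -2.13418692e-04,  2.82582381e+00]), 'wrist_force': array([ 0.95926117, -1.24266945, -0.22486412]), 'wrist_torque': array([ 0.01712195,  0.00641878, -0.03331806]), 'width': 0.09352349777231246}
scene {'fx': 396.06130705561213, 'fy': 396.06130705561213, 'cx': 258.7097955265031, 'cy': 195.4367039162259, 'rvec': array([ 2.04242157,  0.97568594, -0.48625386]), 'tvec': array([-0.34123446, -0.21862084,  1.47214275])}
top {'fx': 478.3923285850072, 'fy': 478.3923285850072, 'cx': 250.54404202902128, 'cy': 193.4306094448145, 'rvec': array([ 2.1860116 , -2.12443524,  0.12603466]), 'tvec': array([-0.00843664,  0.55403929,  1.12371723])}
wrist {'fx': 269.257058058954, 'fy': 269.257058058954, 'cx': 253.6272254929762, 'cy': 185.81681935478258, 'rvec': array([-2.36266128, -1.71462084, -0.22720238]), 'tvec': array([-0.54991921, -0.02838713,  0.38965499])}
```

View pics/scene0.png

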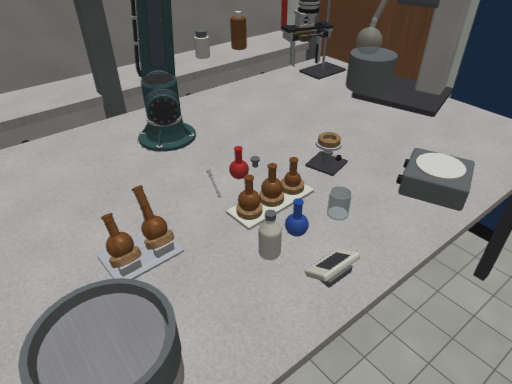

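View pics/top0.png

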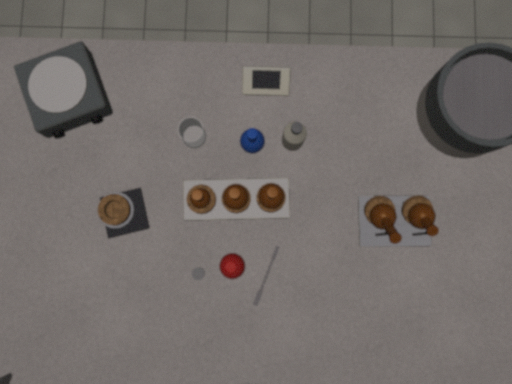

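View pics/wrist0.png

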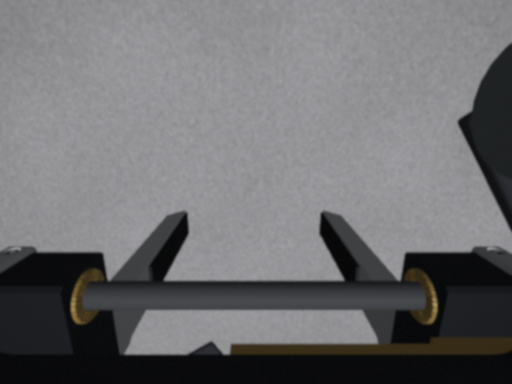

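```bash
cat > h.py <<'E'
import numpy as np, cv2
from scipy.spatial.transform import Rotation as R
def cam(c):
    M=R.from_rotvec(c['rvec']).as_matrix(); return M, -M.T@np.array(c['tvec'])
def ray(c,u,v):
    M,o=cam(c); d=M.T@np.array([(u-c['cx'])/c['fx'],(v-c['cy'])/c['fy'],1.]); return o,d/np.linalg.norm(d)
def onz(c,u,v,z):
    o,d=ray(c,u,v); return o+d*(z-o[2])/d[2]
def tri(c1,p1,c2,p2):
    o1,d1=ray(c1,*p1);o2,d2=ray(c2,*p2)
    A=np.stack([d1,-d2],1);s=np.linalg.lstsq(A,o2-o1,rcond=None)[0]
    a=o1+s[0]*d1;b=o2+s[1]*d2;return (a+b)/2,np.linalg.norm(a-b)
def proj(c,p):
    M,o=cam(c);q=M@(np.asarray(p,float)-o);return np.array([c['fx']*q[0]/q[2]+c['cx'],c['fy']*q[1]/q[2]+c['cy']])
E
python3 - <<'E'
from bench import optics
from h import *
ct=optics.get_calibration("top");cs=optics.get_calibration("scene")
print(cam(ct)[1],cam(cs)[1])
for n,p,z in [("bL",(200,198),.05),("bM",(236,198),.05),("bR",(271,197),.05),("boardTL",(183,180),.012),("boardTR",(289,179),.012),("BL",(184,220),.012),("BR",(289,218),.012),("rack",(359,195),0),("rack",(360,247),0),("rack",(430,246),0)]:
    print(n,onz(ct,*p,z))
t=cv2.imread("pics/top0.png");s=cv2.imread("pics/scene0.png")
cv2.imwrite("pics/t1.png",np.hstack([cv2.resize(t[165:255,80:180],(400,360),interpolation=cv2.INTER_CUBIC),cv2.resize(t[165:255,180:280],(400,360),interpolation=cv2.INTER_CUBIC)]))
cv2.imwrite("pics/t2.png",cv2.resize(t[170:270,340:450],None,fx=5,fy=5,interpolation=cv2.INTER_CUBIC))
cv2.imwrite("pics/s1.png",cv2.resize(s[120:230,220:360],None,fx=5,fy=5,interpolation=cv2.INTER_CUBIC))
cv2.imwrite("pics/s2.png",cv2.resize(s[180:280,90:200],None,fx=5,fy=5,interpolation=cv2.INTER_CUBIC))
E
```

```text
[ 0.41261353 -0.0012979   1.1830129 ] [ 1.23080115 -0.55410581  0.71381763]
bL [0.53769808 0.12743208 0.05      ]
bM [0.54013253 0.04161223 0.05      ]
bR [ 0.54489623 -0.04171714  0.05      ]
boardTL [0.5855226  0.17572094 0.012     ]
boardTR [ 0.59542482 -0.08653555  0.012     ]
BL [0.48655806 0.16870122 0.012     ]
BR [ 0.49880383 -0.08837007  0.012     ]
rack [ 0.56194853 -0.26223265  0.        ]
rack [ 0.43337199 -0.26482797  0.        ]
rack [ 0.44075088 -0.43642543  0.        ]
```

View pics/t1.png

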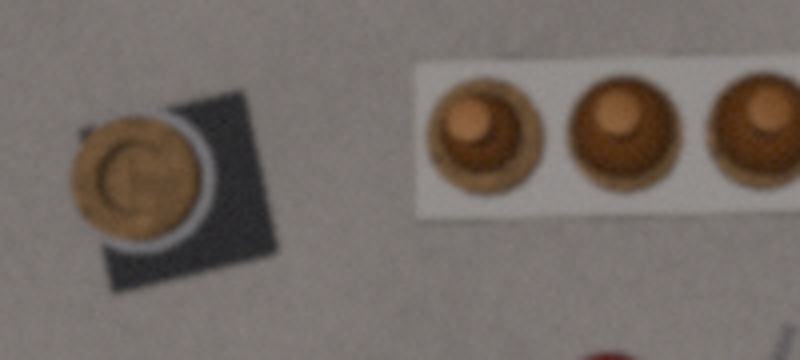

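View pics/t2.png

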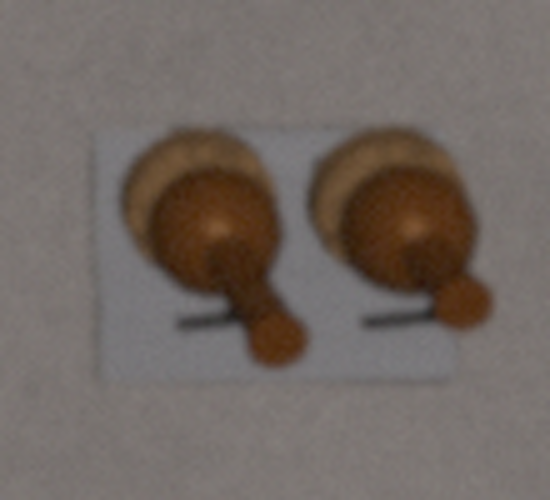

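View pics/s1.png

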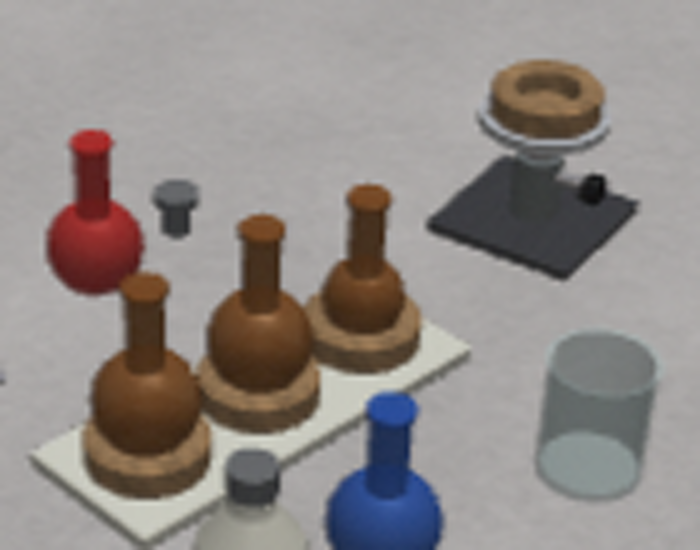

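View pics/s2.png

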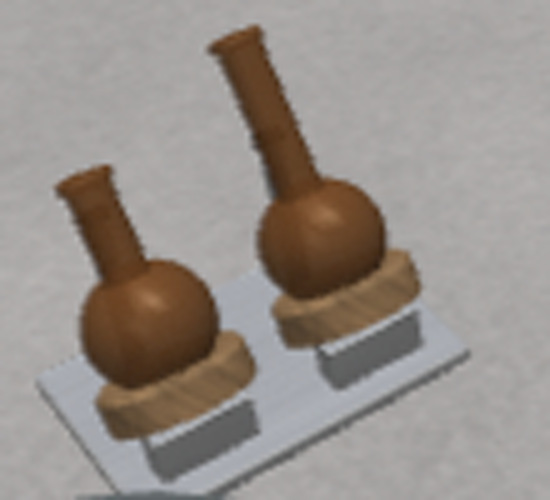

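```bash
cat > m.py <<'E'
import sys
from bench import optics
from h import *
ct=optics.get_calibration("top");cs=optics.get_calibration("scene")
def amber(im): 
    h=cv2.cvtColor(im,cv2.COLOR_BGR2HSV); return cv2.inRange(h,(3,150,30),(16,255,255))
E
python3 - <<'E'
from m import *
for n in ["top","scene"]:
    im=cv2.imread(f"pics/{n}0.png"); m=amber(im)
    k,l,st,c=cv2.connectedComponentsWithStats(m)
    for i in range(1,k):
        if st[i,4]>40: print(n,st[i],c[i].round(1))
    cv2.imwrite(f"pics/{n}_m.png",m)
h=cv2.cvtColor(cv2.imread("pics/scene0.png"),cv2.COLOR_BGR2HSV)
for p in [(249,205),(292,183),(292,165),(251,213),(330,145),(155,228),(160,242)]: print(p,h[p[1],p[0]])
h=cv2.cvtColor(cv2.imread("pics/top0.png"),cv2.COLOR_BGR2HSV)
for p in [(197,195),(202,200),(190,205),(113,215),(382,218),(372,205),(420,216),(432,230)]: print(p,h[p[1],p[0]])
E
```

```text
top [259 185  25  24 438] [270.8 196.2]
top [224 186  24  23 400] [235.5 197.1]
top [190 188  20  20 228] [200.6 198.4]
top [369 203  31  39 585] [384.5 219.2]
top [408 203  29  32 556] [422.5 217.1]
scene [231  17  15  24 222] [238.7  27.7]
scene [268 163   9   7  43] [272.2 165.9]
scene [285 171  16  15 175] [292.6 178.3]
scene [243 174  10   8  53] [248.  177.3]
scene [263 177  19  21 294] [271.9 187.3]
scene [133 186  34  53 603] [149.9 217.1]
scene [239 189  21  22 326] [249.  199.5]
scene [102 213  31  44 574] [116.7 237.8]
(249, 205) [ 13 163  72]
(292, 183) [ 14 165  71]
(292, 165) [ 13 133  71]
(251, 213) [ 16 112 146]
(330, 145) [ 16 109  75]
(155, 228) [ 13 150 107]
(160, 242) [ 16 115 120]
(197, 195) [ 13 141 137]
(202, 200) [ 12 175  64]
(190, 205) [ 15 126  95]
(113, 215) [ 17 124 101]
(382, 218) [ 13 166  86]
(372, 205) [ 15 123 110]
(420, 216) [ 13 163 100]
(432, 230) [ 15 208  81]
```

```bash
python3 - <<'E'
from m import *
T=lambda x,y,s,o:((x+.5)/s-.5+o[0],(y+.5)/s-.5+o[1])
tr=lambda x,y:T(x-400,y,4,(180,165)); tl=lambda x,y:T(x,y,4,(80,165)); t2=lambda x,y:T(x,y,5,(340,170))
s1=lambda x,y:T(x,y,5,(220,120)); s2=lambda x,y:T(x,y,5,(90,180))
print("ring L on z.032",onz(ct,*tr(485,136),.032))
print("ring M",onz(ct,*tr(625,133),.032))
print("small lip on .114",onz(ct,*tr(467,119),.114), onz(cs,*s1(369,195),.114), tri(ct,tr(467,119),cs,s1(369,195)))
print("small bulb scene z.043",onz(cs,*s1(363,297),.043))
print("stand ring", tri(ct,tl(136,178),cs,s1(548,87)))
print("spare bulb", tri(ct,t2(409,228),cs,s2(150,324)))
print("spare lip", tri(ct,t2(463,301),cs,s2(83,183)))
print("long bulb", tri(ct,t2(215,230),cs,s2(322,238)))
print("long lip", tri(ct,t2(277,340),cs,s2(236,40)))
print("lens2")
E
```

```text
ring L on z.032 [0.53822317 0.12729429 0.032     ]
ring M [0.54245431 0.04260649 0.032     ]
small lip on .114 [0.53861012 0.12866726 0.114     ] [0.54031524 0.13007068 0.114     ] (array([0.53934224, 0.12956314, 0.11354926]), np.float64(0.002131813893791844))
small bulb scene z.043 [0.54035399 0.13021208 0.043     ]
stand ring (array([0.50236604, 0.318172  , 0.10217018]), np.float64(0.004165684409224378))
spare bulb (array([ 0.51060966, -0.39022587,  0.06985281]), np.float64(0.0036376639691116453))
spare lip (array([ 0.47359379, -0.39198982,  0.13190726]), np.float64(0.002731727468284696))
long bulb (array([ 0.50700374, -0.30034578,  0.07014285]), np.float64(0.0029374928698798733))
long lip (array([ 0.45325435, -0.30217438,  0.15991642]), np.float64(0.002996542598616456))
lens2
```

```bash
cat > plan.py <<'E'
from bench import robot
from h import *
def delta(p,yaw,tilt=0.,taz=0.):
    """target TCP p; tool-down yaw; then tilted by rotvec world tilt about horizontal axis so tool z leans toward azimuth taz"""
    o=robot.get_obs(); Rc=R.from_euler('xyz',o['ee_rot']).as_matrix()
    Rt=R.from_euler('xyz',[np.pi,0,yaw])
    if tilt: Rt=R.from_rotvec(-tilt*np.array([-np.sin(taz),np.cos(taz),0]))*Rt
    Rt=Rt.as_matrix()
    d=Rc.T@(np.array(p)-o['tool_pos']); r=R.from_matrix(Rc.T@Rt).as_rotvec()
    print("t",o['time'].round(2) if hasattr(o['time'],'round') else o['time'],"pos",o['tool_pos'].round(4),"rpy",o['ee_rot'].round(4),"w",round(o['width'],4),"F",o['wrist_force'].round(2))
    print("cm",(d*100).round(2),"rot",r.round(4),"deg",np.degrees(np.linalg.norm(r)).round(1),"tz",Rt[:,2].round(3),"ty",Rt[:,1].round(3))
E
python3 -c "
from plan import *
delta([.539,.129,.24],np.pi/2)
delta([.48,.129,.24],np.pi/2)
M,o=cam(__import__('bench').optics.get_calibration('wrist'));
ob=robot.get_obs();Rc=R.from_euler('xyz',ob['ee_rot']).as_matrix();print(Rc.T@(o-ob['tool_pos']),(M@Rc).round(3))
"
```

```text
t 0.15 pos [0.1707 0.5224 0.2186] rpy [-3.1399e+00 -1.0000e-04  2.8257e+00] w 0.0942 F [-0.2  -0.02 -0.44]
cm [-47.23 -25.96  -2.11] rot [-1.500e-03  9.000e-04  1.255e+00] deg 71.9 tz [ 0. -0. -1.] ty [ 1. -0.  0.]
t 0.15 pos [0.1707 0.5224 0.2186] rpy [-3.1399e+00 -1.0000e-04  2.8257e+00] w 0.0942 F [-0.2  -0.02 -0.44]
cm [-41.62 -27.79  -2.1 ] rot [-1.500e-03  9.000e-04  1.255e+00] deg 71.9 tz [ 0. -0. -1.] ty [ 1. -0.  0.]
[ 7.45255869e-02  9.29017818e-05 -1.64828037e-01] [[ 0.001  1.    -0.001]
 [-0.965  0.    -0.261]
 [-0.261  0.001  0.965]]
```

>>> {"name": "apply_moves", "arguments": {
  "moves": [
    [[-4,-2.2,-0.4],[0,0,0.12],1],
    [[-8,-4.4,-0.8],[0,0,0.24],1],
    [[-12,-6.6,-1.2],[0,0,0.36],1],
    [[-16,-8.8,-1.6],[0,0,0.48],1],
    [[-20,-11,-2.1],[0,0,0.6],1],
    [[-24,-13.2,-2.1],[0,0,0.72],1],
    [[-28,-15.4,-2.1],[0,0,0.84],1],
    [[-32,-17.6,-2.1],[0,0,0.96],1],
    [[-36,-19.8,-2.1],[0,0,1.08],1],
    [[-40,-22,-2.1],[0,0,1.2],1]
  ]
}}

```text
time: 0.98
tool_pos: [0.4558, 0.2174, 0.2403]
ee_rot: [-3.142, -0.0, 1.62]
wrist_force: [0.3, 0.8, -0.5]
width: 0.0938
```

```bash
python3 -c "
from plan import *
delta([.539,.129,.24],np.pi/2)"
```

```text
t 0.9833 pos [0.4558 0.2174 0.2403] rpy [-3.1416e+00 -2.0000e-04  1.6198e+00] w 0.0938 F [ 0.25  0.8  -0.55]
cm [-9.23  7.88  0.03] rot [-0.     -0.0002  0.049 ] deg 2.8 tz [ 0. -0. -1.] ty [ 1. -0.  0.]
```

>>> {"name": "apply_moves", "arguments": {
  "moves": [
    [[-3.2,2.7,0],[0,0,0.03],0.7],
    [[-6.3,5.3,0],[0,0,0.055],0.5],
    [[-6.3,5.3,0],[0,0,0.055],0.5],
    [[-6.3,5.3,0],[0,0,0.055],0.5],
    [[-6.3,5.3,0],[0,0,0.055],0.5],
    [[-6.3,5.3,0],[0,0,0.055],0.5],
    [[-6.3,5.3,0],[0,0,0.055],0.5],
    [[-6.3,5.3,0],[0,0,0.055],0.5],
    [[-6.3,5.3,0],[0,0,0.055],0.5],
    [[-6.3,5.3,0],[0,0,0.055],0.5]
  ]
}}

```text
time: 1.82
tool_pos: [0.5109, 0.1599, 0.2407]
ee_rot: [3.141, -0.0, 1.572]
wrist_force: [0.3, -0.3, 0.0]
width: 0.0468
```

```bash
python3 - <<'E'
from plan import *
from bench import optics
delta([.539,.129,.24],np.pi/2)
c=optics.get_calibration("wrist"); im=optics.snapshot("wrist")[:,:,::-1]; cv2.imwrite("pics/w1.png",im)
print(proj(c,[.539,.129,.114]),proj(c,[.539,.129,.043]))
np.save("w1.npy",c,allow_pickle=True)
E
```

```text
t 1.8167 pos [0.5109 0.1599 0.2407] rpy [ 3.1412e+00 -2.0000e-04  1.5721e+00] w 0.0468 F [ 0.32 -0.3   0.  ]
cm [-3.09  2.81  0.07] rot [ 0.0004 -0.0002  0.0013] deg 0.1 tz [ 0. -0. -1.] ty [ 1. -0.  0.]
[276.7532788  209.42288655] [272.49372707 192.01505244]
```

View pics/w1.png

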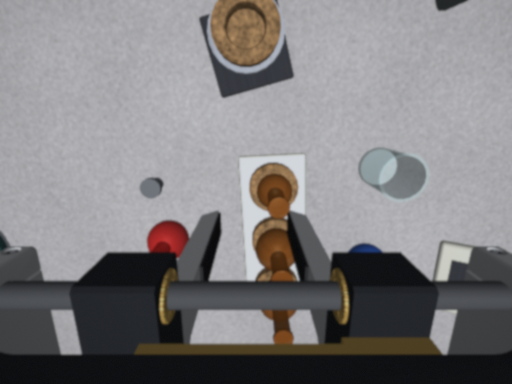

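```bash
python3 - <<'E'
from m import *
im=cv2.imread("pics/w1.png")
a=cv2.resize(im[145:225,235:315],(400,400),interpolation=cv2.INTER_CUBIC);b=cv2.resize(im[0:80,200:280],(400,400),interpolation=cv2.INTER_CUBIC)
cv2.imwrite("pics/w1z.png",np.hstack([a,b]))
E
```

```text
(no output)
```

View pics/w1z.png

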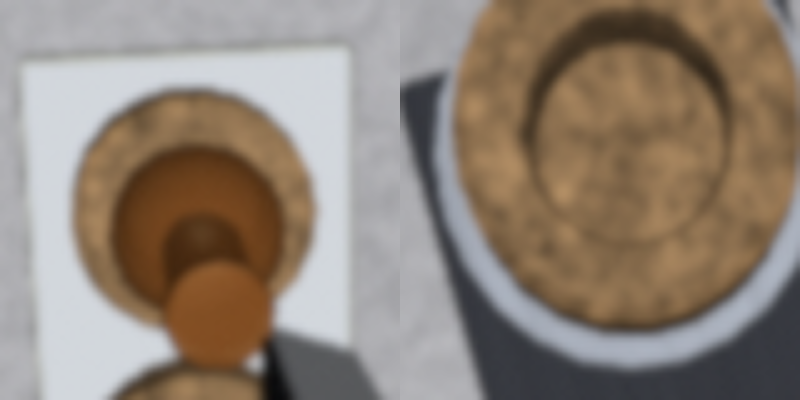

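```bash
python3 - <<'E'
from m import *
c=np.load("w1.npy",allow_pickle=True).item()
print(onz(c,278.4,207.2,.114),onz(c,273.5,186.8,.032))
s=cv2.imread("pics/w1.png")
h=cv2.cvtColor(s,cv2.COLOR_BGR2HSV); m=cv2.inRange(h[:80,195:300],(8,70,60),(25,255,255)); m=cv2.morphologyEx(m,cv2.MORPH_CLOSE,np.ones((7,7)))
cn=max(cv2.findContours(m,cv2.RETR_EXTERNAL,cv2.CHAIN_APPROX_NONE)[0],key=cv2.contourArea); x,y,w,hh=cv2.boundingRect(cn);print(x+195,y,w,hh)
e=cv2.fitEllipse(cn);print(e)
p=(e[0][0]+195,e[0][1])
for z in (.095,.1,.105): print(onz(c,*p,z))
tp=((136.5)/4-.5+80,178.5/4-.5+165); sp=(548.5/5-.5+220,87.5/5-.5+120)
print(tri(c,p,ct,tp),tri(c,p,cs,sp))
# width-based height: 72mm
for z in (.09,.1,.11):
    a=onz(c,x+195,p[1],z);b=onz(c,x+195+w,p[1],z);print(z,np.linalg.norm(a-b))
E
```

```text
[0.54082149 0.1317028  0.114     ] [0.54111295 0.13358947 0.032     ]
211 0 69 66
((50.173744201660156, 29.109922409057617), (68.95724487304688, 70.80754089355469), 113.73725128173828)
[0.50338568 0.31946887 0.095     ]
[0.50352272 0.31811331 0.1       ]
[0.50365977 0.31675775 0.105     ]
(array([0.50295374, 0.323966  , 0.07758613]), np.float64(0.0004411259998603675)) (array([0.50419714, 0.31779278, 0.10348169]), np.float64(0.0016757371393161884))
0.09 0.07240116047261864
0.1 0.07010650679124078
0.11 0.0678118531098629
```

>>> {"name": "apply_moves", "arguments": {
  "moves": [
    [[-3.0,2.9,0],[0,0,0],0.5],
    [[-3.0,2.9,0],[0,0,0],0.5],
    [[-3.0,2.9,0],[0,0,0],0.5],
    [[-3.0,2.9,3],[0,0,0],0.5],
    [[-3.0,2.9,5],[0,0,0],0.5],
    [[-3.0,2.9,6],[0,0,0],0.5],
    [[-3.0,2.9,7],[0,0,0],0.5],
    [[-3.0,2.9,7],[0,0,0],0.5],
    [[-3.0,2.9,7],[0,0,0],0.5],
    [[-3.0,2.9,7],[0,0,0],0.5]
  ]
}}

```text
time: 2.7
tool_pos: [0.5409, 0.1295, 0.172]
ee_rot: [3.139, -0.0, 1.571]
wrist_force: [0.5, -0.5, 0.9]
width: 0.0468
```

```bash
python3 - <<'E'
from plan import *
from bench import optics
delta([.540,.130,.087],np.pi/2)
c=optics.get_calibration("wrist"); im=optics.snapshot("wrist")[:,:,::-1]; cv2.imwrite("pics/w2.png",im)
print(proj(c,[.54,.130,.114]))
np.save("w2.npy",c,allow_pickle=True)
E
```

```text
t 2.7 pos [0.5409 0.1295 0.172 ] rpy [ 3.1391e+00 -5.0000e-04  1.5710e+00] w 0.0468 F [ 0.46 -0.48  0.9 ]
cm [ 0.04 -0.11  8.49] rot [ 0.0025 -0.0005  0.0002] deg 0.1 tz [ 0. -0. -1.] ty [ 1. -0.  0.]
[250.80969236 202.57478568]
```

View pics/w2.png

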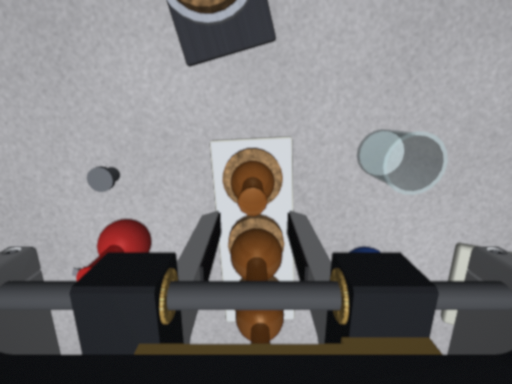

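>>> {"name": "apply_moves", "arguments": {
  "moves": [
    [[0,0,2],[0,0,0],0.5],
    [[0,0,4],[0,0,0],0.5],
    [[0,0,5.5],[0,0,0],0.5],
    [[0,0,6.5],[0,0,0],0.5],
    [[0,0,7.5],[0,0,0],0.5],
    [[0,0,8.2],[0,0,0],0.5],
    [[0,0,8.5],[0,0,0],0.5],
    [[0,0,8.5],[0,0,0],0.5],
    [[0,0,8.5],[0,0,0],0.5],
    [[0,0,8.5],[0,0,0],0.5]
  ]
}}

```text
time: 3.58
tool_pos: [0.5409, 0.1293, 0.0864]
ee_rot: [3.14, -0.0, 1.571]
wrist_force: [-0.4, -0.3, 0.5]
width: 0.0471
```

```bash
python3 - <<'E'
from plan import *
from bench import optics
delta([.540,.130,.087],np.pi/2)
for n in ("wrist","scene"): cv2.imwrite(f"pics/{n}3.png",optics.snapshot(n)[:,:,::-1])
a=cv2.imread("pics/wrist3.png")[100:300,150:350];b=cv2.imread("pics/scene3.png")[100:220,220:340]
cv2.imwrite("pics/c3.png",np.hstack([cv2.resize(a,(400,400)),cv2.resize(b,(400,400))]))
E
```

```text
t 3.5833 pos [0.5409 0.1293 0.0864] rpy [ 3.1398e+00 -3.0000e-04  1.5708e+00] w 0.0471 F [-0.4  -0.31  0.48]
cm [ 0.07 -0.09 -0.06] rot [ 0.0018 -0.0003 -0.    ] deg 0.1 tz [ 0. -0. -1.] ty [ 1. -0.  0.]
```

View pics/c3.png

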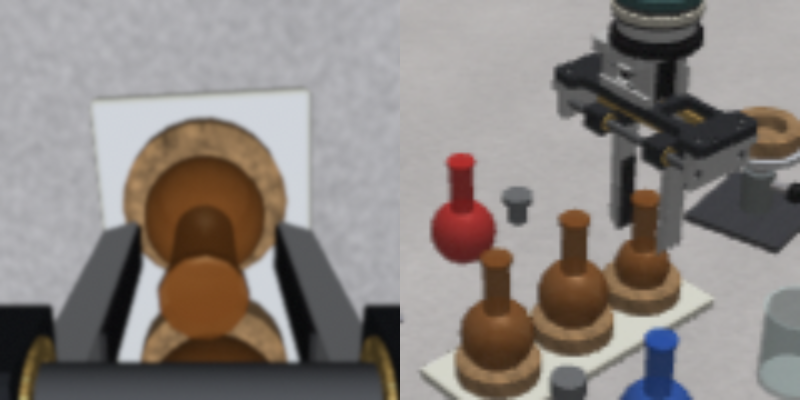

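>>> {"name": "apply_moves", "arguments": {
  "moves": [
    [[0,0,0],[0,0,0],0.35],
    [[0,0,0],[0,0,0],0.3],
    [[0,0,0],[0,0,0],0.26],
    [[0,0,0],[0,0,0],0.24],
    [[0,0,0],[0,0,0],0.22],
    [[0,0,0],[0,0,0],0.2],
    [[0,0,0],[0,0,0],0.15],
    [[0,0,0],[0,0,0],0.1],
    [[0,0,0],[0,0,0],0.1],
    [[0,0,0],[0,0,0],0.1]
  ]
}}

```text
time: 4.52
tool_pos: [0.5403, 0.1292, 0.0855]
ee_rot: [3.141, -0.0, 1.571]
wrist_force: [-0.1, -0.2, 1.1]
width: 0.0261
```

>>> {"name": "apply_moves", "arguments": {
  "moves": [
    [[0,0,0],[0,0,0],0.1],
    [[0,0,0],[0,0,0],0.1],
    [[0,0,0],[0,0,0],0.1],
    [[0,0,0],[0,0,0],0.1],
    [[0,0,-0.3],[0,0,0],0.1],
    [[0,0,-0.6],[0,0,0],0.1],
    [[0,0,-1],[0,0,0],0.1],
    [[0,0,-1.5],[0,0,0],0.1],
    [[0,0,-1.5],[0,0,0],0.1],
    [[0,0,-1.5],[0,0,0],0.1]
  ]
}}

```text
time: 5.35
tool_pos: [0.5407, 0.1293, 0.1011]
ee_rot: [3.14, -0.0, 1.571]
wrist_force: [-0.5, -0.0, -0.4]
width: 0.0254
```

```bash
python3 - <<'E'
from plan import *
from bench import optics
delta([.540,.130,.2],np.pi/2)
for n in ("wrist","scene"): cv2.imwrite(f"pics/{n}4.png",optics.snapshot(n)[:,:,::-1])
a=cv2.imread("pics/wrist4.png")[100:300,150:350];b=cv2.imread("pics/scene4.png")[120:200,250:330]
cv2.imwrite("pics/c4.png",np.hstack([cv2.resize(a,(400,400)),cv2.resize(b,(400,400))]))
E
```

```text
t 5.35 pos [0.5407 0.1293 0.1011] rpy [ 3.1403e+00 -2.0000e-04  1.5708e+00] w 0.0254 F [-0.54 -0.04 -0.37]
cm [ 0.08 -0.06 -9.89] rot [ 0.0013 -0.0002 -0.    ] deg 0.1 tz [ 0. -0. -1.] ty [ 1. -0.  0.]
```

View pics/c4.png

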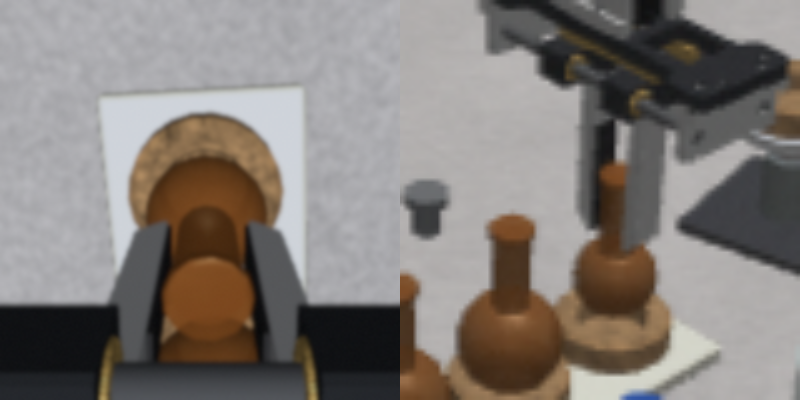

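>>> {"name": "apply_moves", "arguments": {
  "moves": [
    [[0,0,-2],[0,0,0],0.1],
    [[0,0,-4.5],[0,0,0],0.1],
    [[0,0,-7.5],[0,0,0],0.1],
    [[1,0,-10],[0,0,0],0.1],
    [[3,-0.5,-11],[0,0,0],0.1],
    [[5.5,-1,-11],[0,0,0],0.1],
    [[8.5,-1.6,-11],[0,0,0],0.1],
    [[11.5,-2.2,-11],[0,0,0],0.1],
    [[13.5,-2.8,-11],[0,0,0],0.1],
    [[15,-3.2,-11],[0,0,0],0.1]
  ]
}}

```text
time: 6.28
tool_pos: [0.5073, 0.2812, 0.21]
ee_rot: [-3.141, -0.0, 1.573]
wrist_force: [0.2, -0.2, -0.8]
width: 0.0258
```

>>> {"name": "apply_moves", "arguments": {
  "moves": [
    [[1.5,-0.2,0],[0,0,0],0.1],
    [[2.7,-0.4,0],[0,0,0],0.1],
    [[3.4,-0.5,0],[0,0,0],0.1],
    [[3.8,-0.5,0],[0,0,0],0.1],
    [[3.8,-0.5,0],[0,0,0],0.1],
    [[3.8,-0.5,0],[0,0,0],0.1],
    [[3.8,-0.5,0],[0,0,0],0.1],
    [[3.8,-0.5,0],[0,0,0],0.1],
    [[3.8,-0.5,0],[0,0,0],0.1],
    [[3.8,-0.5,0],[0,0,0],0.1]
  ]
}}

```text
time: 7.12
tool_pos: [0.5034, 0.3168, 0.2106]
ee_rot: [3.141, -0.0, 1.57]
wrist_force: [0.8, 0.6, -0.7]
width: 0.026
```

```bash
cat > look.py <<'E'
import sys
from plan import *
from bench import optics
def look(k,crops,names):
    out=[]
    for n,(x,y,w) in zip(names,crops):
        c=optics.get_calibration(n); np.save(f"{n}{k}.npy",c,allow_pickle=True)
        im=optics.snapshot(n)[:,:,::-1]; cv2.imwrite(f"pics/{n}{k}.png",im)
        out.append(cv2.resize(im[y:y+w,x:x+w],(400,400),interpolation=cv2.INTER_CUBIC))
    cv2.imwrite(f"pics/c{k}.png",np.hstack(out))
E
python3 - <<'E'
from look import *
delta([.5035,.317,.156],np.pi/2)
look(5,[(130,80,250),(280,80,100)],["wrist","scene"])
E
```

```text
t 7.1167 pos [0.5034 0.3168 0.2106] rpy [ 3.1414e+00 -1.0000e-04  1.5701e+00] w 0.026 F [ 0.79  0.57 -0.73]
cm [0.02 0.01 5.46] rot [ 0.0002 -0.0001 -0.0007] deg 0.0 tz [ 0. -0. -1.] ty [ 1. -0.  0.]
```

View pics/c5.png

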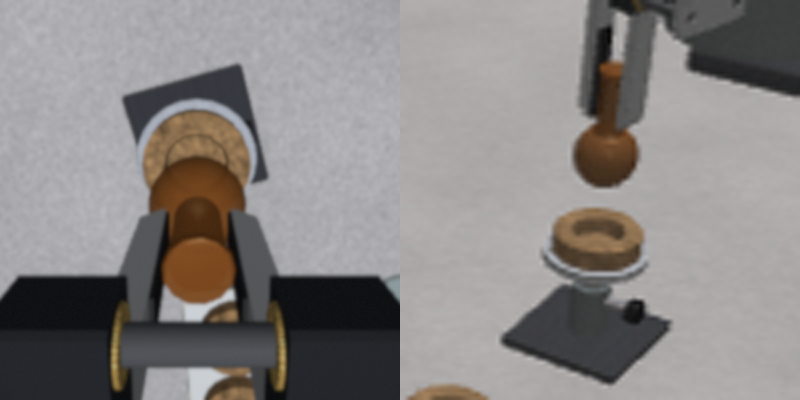

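```bash
python3 - <<'E'
from m import *
c=np.load("wrist5.npy",allow_pickle=True).item()
f=lambda q:((q-np.array([280,80])+.5)*4-.5).round(1)
for z in (.1675,.2385,.1,.105): print(z,f(proj(cs,[.5034,.3178,z])))
for d in ([.005,0,0],[0,.005,0]): print(f(proj(cs,np.array([.5034,.3178,.1])+d))-f(proj(cs,[.5034,.3178,.1])))
im=cv2.imread("pics/scene5.png")[80:180,280:380]
print(cv2.boundingRect(cv2.inRange(cv2.cvtColor(im,cv2.COLOR_BGR2HSV)[:60],(5,80,20),(20,255,255))))
g=lambda q:((q-np.array([130,80])+.5)*1.6-.5).round(1)
for z in (.1675,.2385,.095,.1,.105): print(z,g(proj(c,[.5034,.3178,z])))
cv2.imwrite("pics/s5z.png",cv2.resize(im[10:80,55:115],None,fx=8,fy=8,interpolation=cv2.INTER_CUBIC))
E
```

```text
0.1675 [205.3 155.4]
0.2385 [215.8  67.8]
0.1 [196.  233.1]
0.105 [196.7 227.5]
[4.7 2.4]
[ 4.4 -1.9]
(39, 0, 22, 60)
0.1675 [195.3 204.7]
0.2385 [194.2 272.9]
0.095 [195.9 168.3]
0.1 [195.8 170.2]
0.105 [195.8 172.2]
```

View pics/s5z.png

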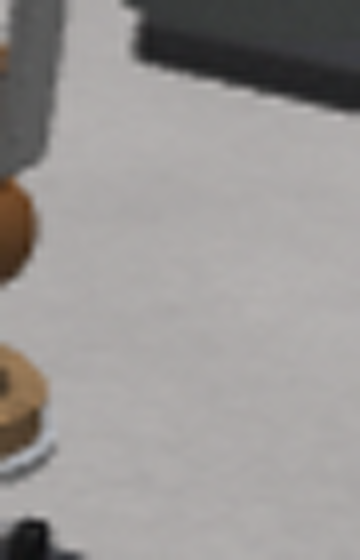

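>>> {"name": "apply_moves", "arguments": {
  "moves": [
    [[0.1,0.05,1],[0,0,0],0.1],
    [[0.1,0.05,2],[0,0,0],0.1],
    [[0.1,0.05,3],[0,0,0],0.1],
    [[0.1,0.05,3.8],[0,0,0],0.1],
    [[0.1,0.05,4.3],[0,0,0],0.1],
    [[0.1,0.05,4.6],[0,0,0],0.1],
    [[0.1,0.05,4.7],[0,0,0],0.1],
    [[0.1,0.05,4.7],[0,0,0],0.1],
    [[0.1,0.05,4.7],[0,0,0],0.1],
    [[0.1,0.05,4.7],[0,0,0],0.1]
  ]
}}

```text
time: 8.05
tool_pos: [0.5041, 0.3184, 0.1642]
ee_rot: [3.14, -0.001, 1.571]
wrist_force: [-0.5, 0.0, -0.6]
width: 0.0258
```

```bash
python3 - <<'E'
from look import *
delta([.504,.318,.156],np.pi/2)
look(6,[(130,80,250),(280,80,100)],["wrist","scene"])
E
```

```text
t 8.05 pos [0.5041 0.3184 0.1642] rpy [ 3.1403e+00 -7.0000e-04  1.5708e+00] w 0.0258 F [-0.48  0.02 -0.63]
cm [-0.04 -0.01  0.82] rot [ 0.0013 -0.0007 -0.    ] deg 0.1 tz [ 0. -0. -1.] ty [ 1. -0.  0.]
```

View pics/c6.png

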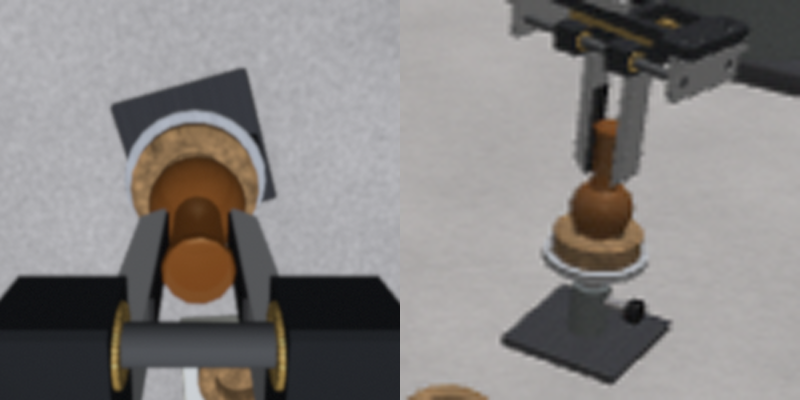

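>>> {"name": "apply_moves", "arguments": {
  "moves": [
    [[0,0,0.1],[0,0,0],0.1],
    [[0,0,0.2],[0,0,0],0.1],
    [[0,0,0.3],[0,0,0],0.1],
    [[0,0,0.4],[0,0,0],0.1],
    [[0,0,0.45],[0,0,0],0.1],
    [[0,0,0.5],[0,0,0],0.1],
    [[0,0,0.5],[0,0,0],0.1],
    [[0,0,0.5],[0,0,0],0.1],
    [[0,0,0.5],[0,0,0],0.1],
    [[0,0,0.5],[0,0,0],0.1]
  ]
}}

```text
time: 8.98
tool_pos: [0.5038, 0.3183, 0.1587]
ee_rot: [3.141, -0.0, 1.571]
wrist_force: [-0.6, 0.2, 1.3]
width: 0.0252
```

>>> {"name": "apply_moves", "arguments": {
  "moves": [
    [[0,0,0.05],[0,0,0],0.1],
    [[0,0,0.1],[0,0,0],0.1],
    [[0,0,0.15],[0,0,0],0.1],
    [[0,0,0.15],[0,0,0],0.1],
    [[0,0,0.15],[0,0,0],0.1],
    [[0,0,0.15],[0,0,0],0.1],
    [[0,0,0.15],[0,0,0],0.1],
    [[0,0,0.15],[0,0,0],0.1],
    [[0,0,0.15],[0,0,0],0.1],
    [[0,0,0.15],[0,0,0],0.1]
  ]
}}

```text
time: 9.82
tool_pos: [0.5038, 0.3187, 0.1581]
ee_rot: [3.141, -0.001, 1.571]
wrist_force: [-2.6, 0.8, 5.3]
width: 0.0255
```

>>> {"name": "apply_moves", "arguments": {
  "moves": [
    [[0,0,-0.1],[0,0,0],0.1],
    [[0,-0.1,-0.1],[0,0,0],0.1],
    [[0,-0.1,-0.1],[0,0,0],0.1],
    [[0,-0.1,-0.05],[0,0,0],0.1],
    [[0,-0.1,-0.05],[0,0,0],0.1],
    [[0,-0.1,-0.05],[0,0,0],0.1],
    [[0,-0.1,-0.05],[0,0,0],0.1],
    [[0,-0.1,-0.05],[0,0,0],0.1],
    [[0,-0.1,-0.05],[0,0,0],0.1],
    [[0,-0.1,-0.05],[0,0,0],0.1]
  ]
}}

```text
time: 10.65
tool_pos: [0.5028, 0.3182, 0.1574]
ee_rot: [3.142, -0.0, 1.571]
wrist_force: [-0.5, 1.6, 1.0]
width: 0.0256
```

>>> {"name": "apply_moves", "arguments": {
  "moves": [
    [[0,0,0.05],[0,0,0],0.1],
    [[0,0,0.1],[0,0,0],0.1],
    [[0,0,0.1],[0,0,0],0.1],
    [[0,0,0.1],[0,0,0],0.1],
    [[0,0,0.1],[0,0,0],0.1],
    [[0,0,0.1],[0,0,0],0.1],
    [[0,0,0.1],[0,0,0],0.1],
    [[0,0,0.1],[0,0,0],0.1],
    [[0,0,0.1],[0,0,0],0.1],
    [[0,0,0.1],[0,0,0],0.1]
  ]
}}

```text
time: 11.48
tool_pos: [0.5029, 0.3184, 0.1572]
ee_rot: [3.141, -0.001, 1.571]
wrist_force: [-0.7, 0.7, 5.5]
width: 0.0253
```

```bash
python3 - <<'E'
from look import *
delta([.504,.318,.156],np.pi/2)
look(7,[(130,80,250),(280,80,100)],["wrist","scene"])
print(robot.get_obs()['wrist_force'])
E
```

```text
t 11.4833 pos [0.5029 0.3184 0.1572] rpy [ 3.1407e+00 -7.0000e-04  1.5709e+00] w 0.0253 F [-0.72  0.7   5.51]
cm [-0.04  0.11  0.12] rot [ 0.0009 -0.0007  0.0001] deg 0.1 tz [ 0. -0. -1.] ty [ 1. -0.  0.]
[-1.04784747  0.35001014  6.17986593]
```

View pics/c7.png

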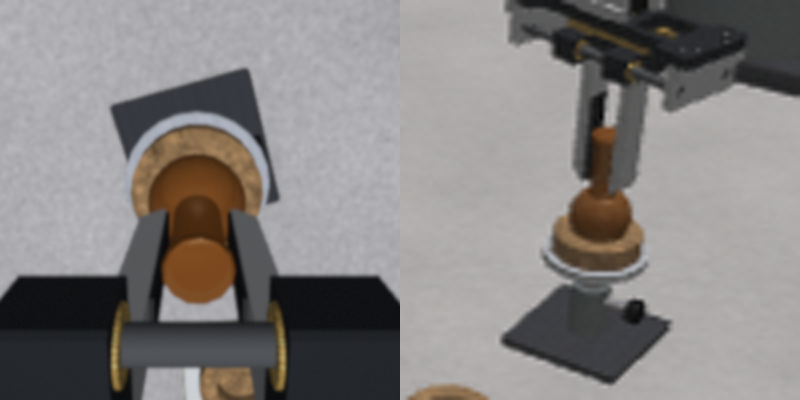

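>>> {"name": "apply_moves", "arguments": {
  "moves": [
    [[0,0,-0.05],[0,0,0],0.1],
    [[0,0,-0.07],[0,0,0],0.1],
    [[0,0,-0.07],[0,0,0],0.2],
    [[0,0,-0.07],[0,0,0],0.24],
    [[0,0,-0.07],[0,0,0],0.27],
    [[0,0,-0.07],[0,0,0],0.32],
    [[0,0,-0.07],[0,0,0],0.38],
    [[0,0,-0.07],[0,0,0],0.45],
    [[0,0,-0.07],[0,0,0],0.5],
    [[0,0,-0.07],[0,0,0],0.5]
  ]
}}

```text
time: 12.42
tool_pos: [0.5025, 0.318, 0.1564]
ee_rot: [-3.14, 0.001, 1.571]
wrist_force: [0.1, -0.3, 0.1]
width: 0.0466
```

```bash
python3 - <<'E'
from look import *
delta([.504,.318,.25],np.pi/2)
look(8,[(130,80,250),(280,80,100)],["wrist","scene"])
E
```

```text
t 12.4167 pos [0.5025 0.318  0.1564] rpy [-3.1405e+00  6.0000e-04  1.5707e+00] w 0.0466 F [ 0.12 -0.33  0.09]
cm [-0.    0.14 -9.36] rot [-0.0011  0.0006 -0.0001] deg 0.1 tz [ 0. -0. -1.] ty [ 1. -0.  0.]
```

View pics/c8.png

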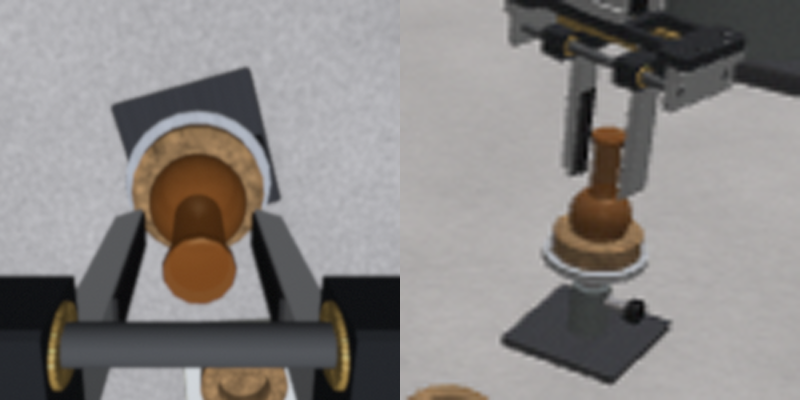

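>>> {"name": "apply_moves", "arguments": {
  "moves": [
    [[0,0,-1],[0,0,0],0.5],
    [[0,0,-3],[0,0,0],0.5],
    [[0,0,-6],[0,0,0],0.5],
    [[0,0,-9],[0,0,0],0.5],
    [[-2,-0.3,-11],[0,0,0.05],0.5],
    [[-5,-0.8,-12],[0,0,0.15],0.5],
    [[-9,-1.2,-12],[0,0,0.25],0.5],
    [[-13,-1.6,-12],[0,0,0.36],0.5],
    [[-17,-2,-12],[0,0,0.47],0.5],
    [[-21,-2.4,-12],[0,0,0.58],0.5]
  ]
}}

```text
time: 13.35
tool_pos: [0.4783, 0.1067, 0.2784]
ee_rot: [3.14, -0.001, 0.986]
wrist_force: [1.1, -0.8, 0.3]
width: 0.0469
```

```bash
python3 - <<'E'
from plan import *
delta([.43,-.393,.28],.042)
E
```

```text
t 13.35 pos [0.4783 0.1067 0.2784] rpy [ 3.1401e+00 -1.2000e-03  9.8620e-01] w 0.0469 F [ 1.09 -0.81  0.35]
cm [-44.34  23.55  -0.18] rot [ 9.000e-04 -1.800e-03  9.442e-01] deg 54.1 tz [ 0. -0. -1.] ty [ 0.042 -0.999  0.   ]
```

>>> {"name": "apply_moves", "arguments": {
  "moves": [
    [[-3.6,1.9,0],[0,0,0.1],0.5],
    [[-7.2,3.8,0],[0,0,0.2],0.5],
    [[-10.8,5.7,0],[0,0,0.3],0.5],
    [[-14.4,7.6,0],[0,0,0.4],0.5],
    [[-18,9.5,0],[0,0,0.5],0.5],
    [[-21.6,11.4,0],[0,0,0.6],0.5],
    [[-25.2,13.3,0],[0,0,0.7],0.5],
    [[-28.8,15.2,0],[0,0,0.8],0.5],
    [[-32.4,17.1,0],[0,0,0.9],0.5],
    [[-36,19,0],[0,0,0.94],0.5]
  ]
}}

```text
time: 14.18
tool_pos: [0.4398, -0.2991, 0.2784]
ee_rot: [3.141, -0.001, 0.046]
wrist_force: [1.4, 0.1, 0.2]
width: 0.0467
```

```bash
python3 - <<'E'
from plan import *
delta([.43,-.393,.28],.042)
print(robot.get_obs()['joint_positions'])
E
```

```text
t 14.1833 pos [ 0.4398 -0.2991  0.2784] rpy [ 3.1405e+00 -1.4000e-03  4.6500e-02] w 0.0467 F [1.36 0.08 0.22]
cm [-1.42  9.33 -0.16] rot [ 0.0011 -0.0014  0.0045] deg 0.3 tz [ 0. -0. -1.] ty [ 0.042 -0.999  0.   ]
[-7.03965012e-01  4.14223239e-02  1.30351348e+00  1.93546185e-04
  1.79489585e+00  8.20410344e-01]
```

```bash
python3 - <<'E'
from plan import *
n=lambda :0
delta([.4306,-.393,.2286],.042,np.pi/6,.042)
E
```

```text
t 14.1833 pos [ 0.4398 -0.2991  0.2784] rpy [ 3.1405e+00 -1.4000e-03  4.6500e-02] w 0.0467 F [1.36 0.08 0.22]
cm [-1.36  9.33  4.98] rot [-1.000e-04  5.222e-01  4.600e-03] deg 29.9 tz [ 0.5    0.021 -0.866] ty [ 0.042 -0.999  0.   ]
```

>>> {"name": "apply_moves", "arguments": {
  "moves": [
    [[-0.3,2,0.5],[0,0.1,0],0.5],
    [[-0.6,4,1],[0,0.2,0],0.5],
    [[-0.9,6,1.5],[0,0.3,0],0.5],
    [[-1.2,8,2.5],[0,0.4,0],0.5],
    [[-1.4,9.3,3.5],[0,0.5,0],0.5],
    [[-1.4,9.3,4.5],[0,0.522,0],0.5],
    [[-1.4,9.3,5],[0,0.522,0],0.5],
    [[-1.4,9.3,5],[0,0.522,0],0.5],
    [[-1.4,9.3,5],[0,0.522,0],0.5],
    [[-1.4,9.3,5],[0,0.522,0],0.5]
  ]
}}

```text
time: 15.02
tool_pos: [0.4323, -0.3905, 0.229]
ee_rot: [3.139, -0.523, 0.054]
wrist_force: [0.5, -0.1, -0.1]
width: 0.0472
```

```bash
python3 - <<'E'
from look import *
delta([.4864,-.391,.112],.042,np.pi/6,.042)
print(robot.get_obs()['joint_positions'].round(2))
look(9,[(130,80,250),(80,150,130)],["wrist","scene"])
c=np.load("wrist9.npy",allow_pickle=True).item()
b=np.array([.5106,-.390,.07]);n=np.array([-.5*.999,-.5*.042,.866])
for s in (0,.077): q=proj(c,b+s*n);print(q,(q-[130,80])*1.6)
E
```

```text
t 15.0167 pos [ 0.4323 -0.3905  0.229 ] rpy [ 3.1387 -0.523   0.0542] w 0.0472 F [ 0.52 -0.12 -0.14]
cm [-1.17  0.3  12.84] rot [-0.0032  0.0006  0.0105] deg 0.6 tz [ 0.5    0.021 -0.866] ty [ 0.042 -0.999  0.   ]
[-1.1  -0.06  1.59  0.48  1.4   0.38]
[256.16111001 183.1662834 ] [201.85777601 165.06605344]
[256.50718389 201.86621225] [202.41149422 194.9859396 ]
```

View pics/c9.png

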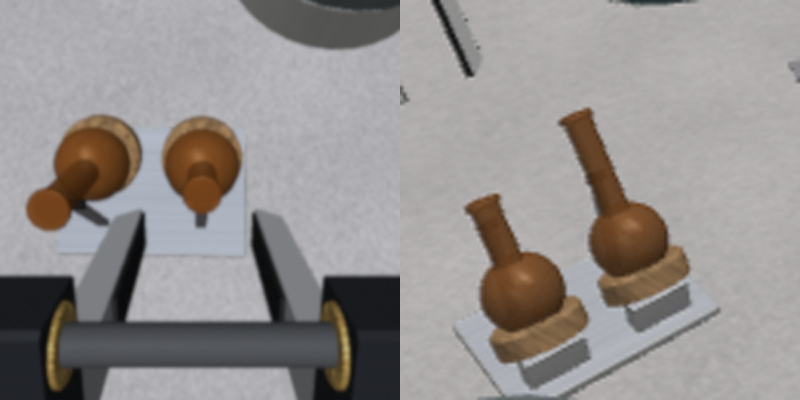

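View pics/wrist9.png

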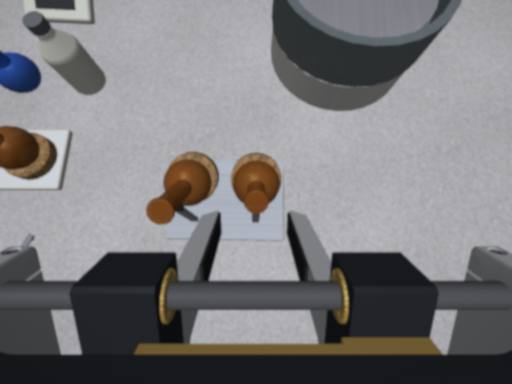

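>>> {"name": "apply_moves", "arguments": {
  "moves": [
    [[-0.6,0.15,0],[0,0,0.01],0.5],
    [[-1.2,0.3,0],[0,0,0.01],0.5],
    [[-1.2,0.3,2],[0,0,0.01],0.5],
    [[-1.2,0.3,4],[0,0,0.01],0.5],
    [[-1.2,0.3,5.5],[0,0,0.01],0.5],
    [[-1.2,0.3,7],[0,0,0.01],0.5],
    [[-1.2,0.3,7.5],[0,0,0.01],0.5],
    [[-1.2,0.3,7.5],[0,0,0.01],0.5],
    [[-1.2,0.3,7.5],[0,0,0.01],0.5],
    [[-1.2,0.3,7.5],[0,0,0.01],0.5]
  ]
}}

```text
time: 15.95
tool_pos: [0.4583, -0.3929, 0.1573]
ee_rot: [-3.138, -0.523, 0.04]
wrist_force: [-0.0, 0.8, -0.5]
width: 0.0469
```

```bash
python3 - <<'E'
from look import *
delta([.4864,-.391,.112],.042,np.pi/6,.042)
look(10,[(130,80,250),(80,150,130)],["wrist","scene"])
c=np.load("wrist10.npy",allow_pickle=True).item()
b=np.array([.5106,-.390,.07]);n=np.array([-.5*.999,-.5*.042,.866])
for s in (0,.077): q=proj(c,b+s*n);print(q,(q-[130,80])*1.6)
E
```

```text
t 15.95 pos [ 0.4583 -0.3929  0.1573] rpy [-3.1376 -0.5229  0.0398] w 0.0469 F [-0.02  0.76 -0.55]
cm [ 0.18 -0.05  5.33] rot [-0.0029  0.0007 -0.0019] deg 0.2 tz [ 0.5    0.021 -0.866] ty [ 0.042 -0.999  0.   ]
[253.27264317 188.71105179] [197.23622908 173.93768286]
[252.71508334 216.50572189] [196.34413335 218.40915502]
```

View pics/c10.png

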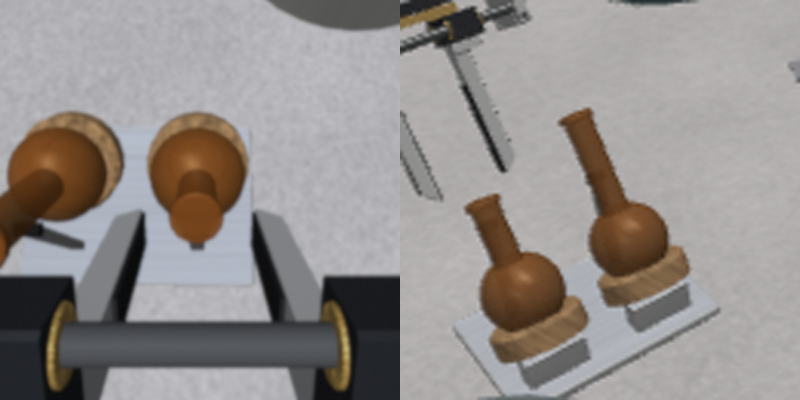

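>>> {"name": "apply_moves", "arguments": {
  "moves": [
    [[0.1,-0.05,1.5],[0,0,0],0.5],
    [[0.15,-0.05,3],[0,0,0],0.5],
    [[0.15,-0.05,4],[0,0,0],0.5],
    [[0.15,-0.05,4.7],[0,0,0],0.5],
    [[0.15,-0.05,5.1],[0,0,0],0.5],
    [[0.15,-0.05,5.3],[0,0,0],0.5],
    [[0.15,-0.05,5.3],[0,0,0],0.5],
    [[0.15,-0.05,5.3],[0,0,0],0.5],
    [[0.15,-0.05,5.3],[0,0,0],0.5],
    [[0.15,-0.05,5.3],[0,0,0],0.5]
  ]
}}

```text
time: 16.88
tool_pos: [0.486, -0.3907, 0.1116]
ee_rot: [-3.137, -0.523, 0.04]
wrist_force: [0.0, 0.1, 0.7]
width: 0.0469
```

```bash
python3 - <<'E'
from look import *
delta([.4864,-.391,.112],.042,np.pi/6,.042)
look(11,[(150,120,200),(80,170,100)],["wrist","scene"])
E
```

```text
t 16.8833 pos [ 0.486  -0.3907  0.1116] rpy [-3.1369 -0.5226  0.0396] w 0.0469 F [0.01 0.08 0.68]
cm [ 0.05  0.03 -0.01] rot [-0.0035  0.001  -0.0021] deg 0.2 tz [ 0.5    0.021 -0.866] ty [ 0.042 -0.999  0.   ]
```

View pics/c11.png

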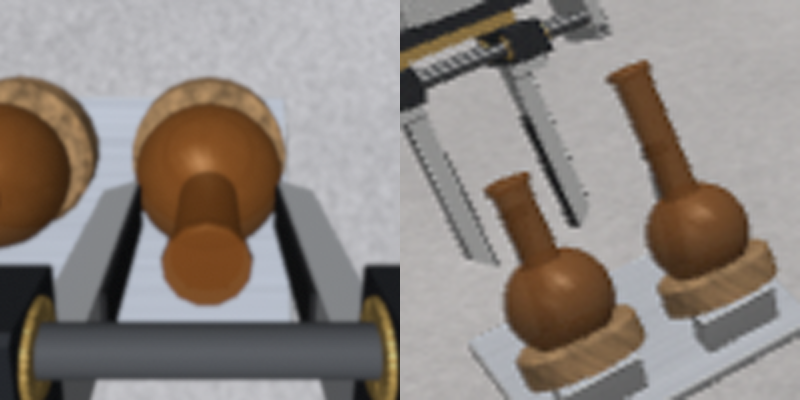

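```bash
python3 - <<'E'
from look import *
from bench import optics
cs=optics.get_calibration("scene");o=robot.get_obs();Rc=R.from_euler('xyz',o['ee_rot']).as_matrix()
f=lambda p:(proj(cs,p)-[80,170])*4
for v in ([0,.0235,.014],[0,-.0235,.014],[0,.0235+.012,.014],[0,-.0235-.012,.014],[0,0,.014],[.008,0,.014],[-.008,0,.014]): print(v,f(o['tool_pos']+Rc@np.array(v)).round(1))
for s in (.0,.0345,.077): print(f(np.array([.5106,-.39,.07])+s*np.array([-.4995,-.021,.866])).round(1))
E
```

```text
[0, 0.0235, 0.014] [ 92.4 262.3]
[0, -0.0235, 0.014] [169.6 225.6]
[0, 0.035500000000000004, 0.014] [ 72. 272.]
[0, -0.035500000000000004, 0.014] [188.6 216.5]
[0, 0, 0.014] [131.5 243.7]
[0.008, 0, 0.014] [135.3 244.7]
[-0.008, 0, 0.014] [127.8 242.7]
[155.4 297.1]
[130.8 243.7]
[ 99.9 176.6]
```

>>> {"name": "apply_moves", "arguments": {
  "moves": [
    [[0,0,0],[0,0,0],0.4],
    [[0,0,0],[0,0,0],0.34],
    [[0,0,0],[0,0,0],0.3],
    [[0,0,0],[0,0,0],0.27],
    [[0,0,0],[0,0,0],0.25],
    [[0,0,0],[0,0,0],0.22],
    [[0,0,0],[0,0,0],0.18],
    [[0,0,0],[0,0,0],0.1],
    [[0,0,0],[0,0,0],0.1],
    [[0,0,0],[0,0,0],0.1]
  ]
}}

```text
time: 17.82
tool_pos: [0.486, -0.3903, 0.1109]
ee_rot: [-3.136, -0.522, 0.039]
wrist_force: [-0.0, 0.5, 0.5]
width: 0.0258
```

```bash
python3 - <<'E'
from look import *
delta([.4864,-.391,.112],.042,np.pi/6,.042)
look(12,[(150,120,200),(80,170,100)],["wrist","scene"])
E
```

```text
t 17.8167 pos [ 0.486  -0.3903  0.1109] rpy [-3.1358 -0.522   0.0393] w 0.0258 F [-0.03  0.49  0.47]
cm [ 0.09  0.07 -0.07] rot [-0.0044  0.0016 -0.0024] deg 0.3 tz [ 0.5    0.021 -0.866] ty [ 0.042 -0.999  0.   ]
```

View pics/c12.png

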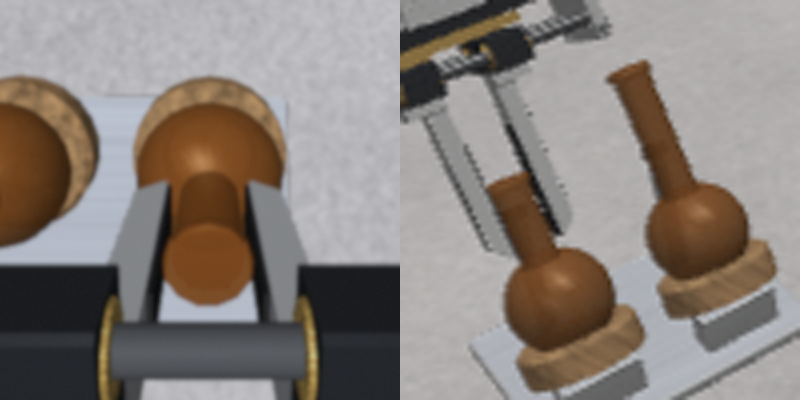

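>>> {"name": "apply_moves", "arguments": {
  "moves": [
    [[0,0,0],[0,0,0],0.1],
    [[0,0,0],[0,0,0],0.1],
    [[0.03,0,-0.2],[0,0,0],0.1],
    [[0.06,0,-0.5],[0,0,0],0.1],
    [[0.1,0,-1],[0,0,0],0.1],
    [[0.2,0,-1.6],[0,0,0],0.1],
    [[0.3,0,-2.2],[0,0,0],0.1],
    [[0.3,0,-2.5],[0,0,0],0.1],
    [[0.3,0,-2.5],[0,0,0],0.1],
    [[0.3,0,-2.5],[0,0,0],0.1]
  ]
}}

```text
time: 18.75
tool_pos: [0.4764, -0.3913, 0.135]
ee_rot: [-3.137, -0.523, 0.04]
wrist_force: [0.1, -0.8, -0.1]
width: 0.0258
```

```bash
python3 - <<'E'
from look import *
delta([.4864,-.391,.112],.042,np.pi/6,.042)
look(13,[(150,120,200),(80,170,100)],["wrist","scene"])
E
```

```text
t 18.75 pos [ 0.4764 -0.3913  0.135 ] rpy [-3.1374 -0.5232  0.0397] w 0.0258 F [ 0.09 -0.79 -0.15]
cm [-0.28  0.02  2.5 ] rot [-0.003   0.0004 -0.002 ] deg 0.2 tz [ 0.5    0.021 -0.866] ty [ 0.042 -0.999  0.   ]
```

View pics/c13.png

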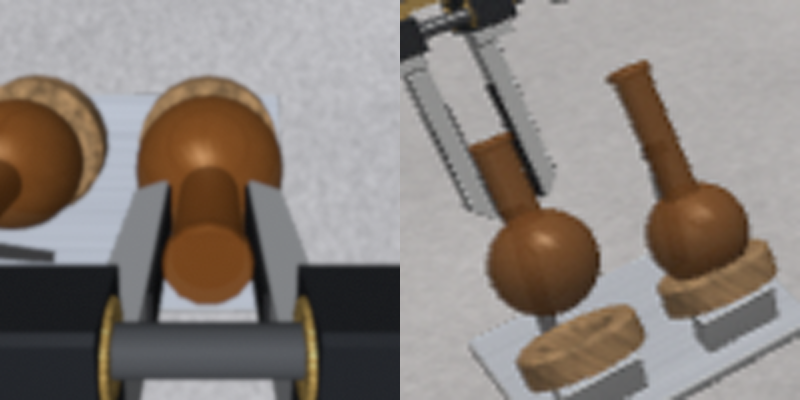

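>>> {"name": "apply_moves", "arguments": {
  "moves": [
    [[0,0,-2],[0,0,0],0.1],
    [[0,0,-4],[0,0,0],0.1],
    [[0,0,-6],[0,0,0],0.1],
    [[1,0,-7.8],[0,0,0],0.1],
    [[2,0,-9.5],[0,-0.07,0],0.1],
    [[3.5,0,-12],[0,-0.17,0],0.1],
    [[5,0,-14.6],[0,-0.28,0],0.1],
    [[5,0,-14.6],[0,-0.38,0],0.1],
    [[5,0,-14.6],[0,-0.48,0],0.1],
    [[5,0,-14.6],[0,-0.523,0],0.1]
  ]
}}

```text
time: 19.68
tool_pos: [0.4484, -0.3927, 0.2862]
ee_rot: [-3.138, 0.004, 0.044]
wrist_force: [0.2, -0.3, -1.7]
width: 0.0254
```

```bash
python3 - <<'E'
from look import *
delta([.54,.130,.28],.042)
print(robot.get_obs()['joint_positions'].round(2))
E
```

```text
t 19.6833 pos [ 0.4484 -0.3927  0.2862] rpy [-3.1377  0.0039  0.0441] w 0.0254 F [ 0.23 -0.27 -1.66]
cm [ 11.46 -51.81   0.77] rot [-0.0039  0.0039  0.0021] deg 0.3 tz [ 0. -0. -1.] ty [ 0.042 -0.999  0.   ]
[-0.81  0.19  1.12 -0.    1.83  0.71]
```

>>> {"name": "apply_moves", "arguments": {
  "moves": [
    [[0.3,-1.5,0],[0,0,0],0.1],
    [[1,-4.5,0],[0,0,0],0.1],
    [[1.8,-8,0],[0,0,0],0.1],
    [[2.6,-11.7,0],[0,0,0],0.1],
    [[3.4,-15.4,0],[0,0,0],0.1],
    [[4.2,-19.1,0],[0,0,0],0.1],
    [[5,-22.8,0],[0,0,0],0.1],
    [[5.8,-26.5,0],[0,0,0],0.1],
    [[6.6,-30,0],[0,0,0],0.1],
    [[7.4,-33.5,0],[0,0,0],0.1]
  ]
}}

```text
time: 20.52
tool_pos: [0.5054, -0.0527, 0.2869]
ee_rot: [-3.135, 0.001, 0.042]
wrist_force: [0.8, -0.6, -1.0]
width: 0.0254
```

>>> {"name": "apply_moves", "arguments": {
  "moves": [
    [[0.9,-3.5,0],[0,0,0],0.1],
    [[1.8,-7,0],[0,0,0],0.1],
    [[2.6,-10.5,0],[0,0,0],0.1],
    [[3.2,-14,0],[0,0,0],0.1],
    [[3.7,-16.5,0],[0,0,0],0.1],
    [[4,-17.8,0],[0,0,0],0.1],
    [[4.1,-18.3,0],[0,0,0],0.1],
    [[4.1,-18.3,0],[0,0,0],0.1],
    [[4.1,-18.3,0],[0,0,0],0.1],
    [[4.1,-18.3,0],[0,0,0],0.1]
  ]
}}

```text
time: 21.35
tool_pos: [0.5397, 0.128, 0.2881]
ee_rot: [-3.137, 0.001, 0.04]
wrist_force: [-0.4, -0.5, -1.8]
width: 0.0257
```

```bash
python3 - <<'E'
from look import *
delta([.54,.130,.28],.042)
look(14,[(130,80,250),(230,80,120)],["wrist","scene"])
cv2.imwrite("pics/top14.png",optics.snapshot("top")[:,:,::-1])
E
```

```text
t 21.35 pos [0.5397 0.128  0.2881] rpy [-3.1371e+00  1.0000e-03  4.0000e-02] w 0.0257 F [-0.44 -0.52 -1.77]
cm [ 0.04 -0.2   0.81] rot [-0.0045  0.001  -0.002 ] deg 0.3 tz [ 0. -0. -1.] ty [ 0.042 -0.999  0.   ]
```

View pics/c14.png

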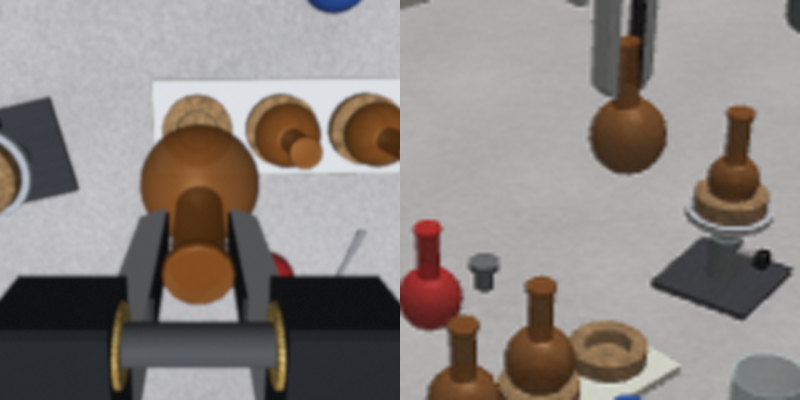

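View pics/top14.png

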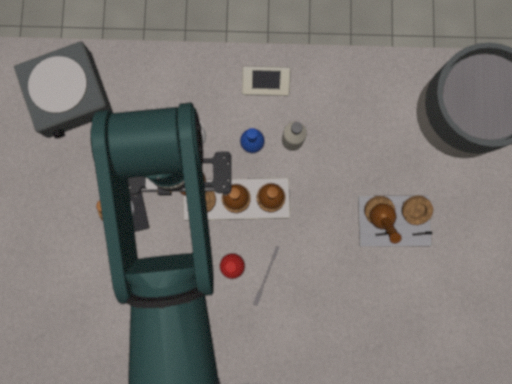

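```bash
python3 - <<'E'
from look import *
from m import *
f=lambda q:((q-np.array([230,80])+.5)*400/120-.5).round(1)+[400,0]
p=np.array([.5397,.128,.2881])
for dz in (-.0485,.0285): print("flask",dz,f(proj(cs,p+[0,0,dz])))
for q in ([.54,.13,.032],[.545,.13,.032],[.54,.135,.032]): print("ring",f(proj(cs,q)))
c=np.load("wrist14.npy",allow_pickle=True).item()
g=lambda q:((q-np.array([130,80])+.5)*1.6-.5).round(1)
for dz in (-.0485,.0285): print("w flask",g(proj(c,p+[0,0,dz])))
print("w ring",g(proj(c,[.54,.13,.032])))
im=cv2.imread("pics/scene14.png")
cv2.imwrite("pics/s14z.png",cv2.resize(np.hstack([im[80:140,280:340],im[170:230,275:335]]),None,fx=6,fy=6,interpolation=cv2.INTER_CUBIC))
E
```

```text
flask -0.0485 [618.2 129.8]
flask 0.0285 [623.7  37.7]
ring [607.4 341.2]
ring [611.2 343.7]
ring [611.5 339.2]
w flask [198.2 205.3]
w flask [197.1 279.8]
w ring [197.4 133.4]
```

View pics/s14z.png

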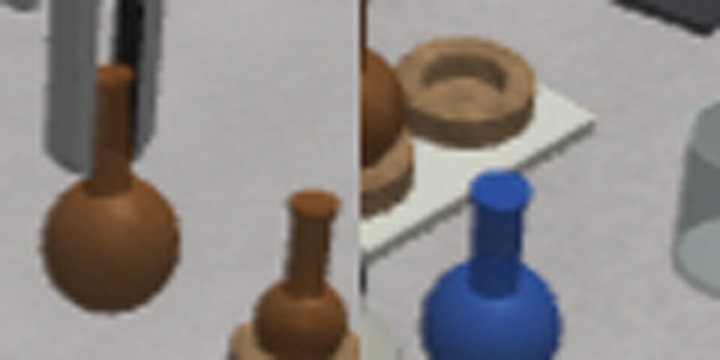

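```bash
python3 - <<'E'
from look import *
im=cv2.imread("pics/wrist14.png")
cv2.imwrite("pics/w14z.png",cv2.resize(im[150:275,195:315],None,fx=5,fy=5,interpolation=cv2.INTER_CUBIC)[:600])
E
```

```text
(no output)
```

View pics/w14z.png

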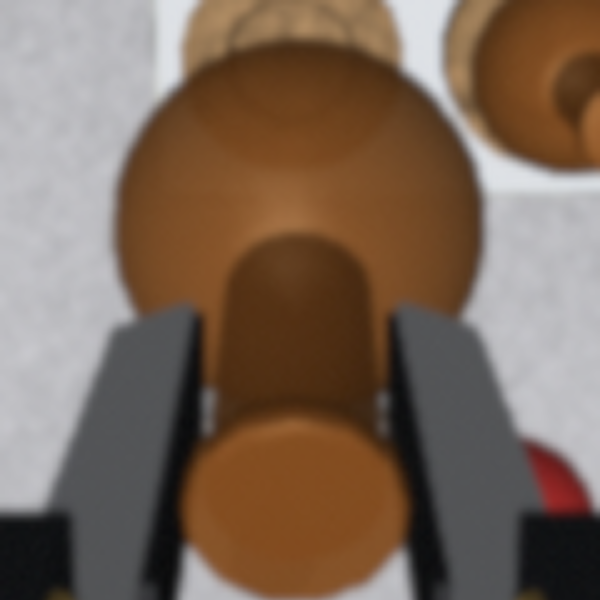

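```bash
python3 - <<'E'
from m import *
c=np.load("wrist14.npy",allow_pickle=True).item()
b,e1=tri(c,(254.3,194.1),cs,(298.1,119.9)); l,e2=tri(c,(253.7,250.8),cs,(298.75,91.2))
print(b,e1,l,e2,np.linalg.norm(l-b))
Rc=R.from_euler('xyz',[-3.1371,.001,.04]).as_matrix(); p=np.array([.5397,.128,.2881])
print("tool frame",Rc.T@(b-p),Rc.T@(l-p))
for n,px,d in (("b",(254.3,194.1),.228),("l",(253.7,250.8),.157)):
    o,dr=ray(c,*px); zc=cam(c)[0][2]; q=o+dr*d/(dr@zc); print(n,Rc.T@(q-p))
E
```

```text
[0.55189691 0.12779323 0.24035817] 0.0007634898685971825 [0.54446372 0.12849481 0.31817069] 0.003009178726609256 0.07816989742404236
tool frame [0.01222662 0.00090878 0.04772603] [ 0.00474963 -0.00043903 -0.03007379]
b [0.01082171 0.00070149 0.05346156]
l [-0.00055025  0.00027468 -0.02312271]
```

>>> {"name": "apply_moves", "arguments": {
  "moves": [
    [[-0.05,-0.03,0],[0,-0.015,0],0.1],
    [[-0.15,-0.08,0],[-0.001,-0.03,0],0.1],
    [[-0.3,-0.12,0],[-0.002,-0.045,0],0.1],
    [[-0.4,-0.17,0],[-0.003,-0.06,0],0.1],
    [[-0.5,-0.22,0],[-0.004,-0.075,0],0.1],
    [[-0.6,-0.25,0],[-0.004,-0.087,0],0.1],
    [[-0.7,-0.25,0],[-0.004,-0.095,0],0.1],
    [[-0.7,-0.25,0],[-0.004,-0.097,0],0.1],
    [[-0.7,-0.25,0],[-0.004,-0.097,0],0.1],
    [[-0.7,-0.25,0],[-0.004,-0.097,0],0.1]
  ]
}}

```text
time: 22.33
tool_pos: [0.5327, 0.1317, 0.2881]
ee_rot: [-3.141, 0.098, 0.042]
wrist_force: [0.7, -0.2, -1.4]
width: 0.0259
```

```bash
python3 - <<'E'
from look import *
delta([.5327,.1305,.15],.042,-.097,.042)
look(15,[(195,150,125),(270,80,60)],["wrist","scene"])
E
```

```text
t 22.3333 pos [0.5327 0.1317 0.2881] rpy [-3.1405  0.098   0.0425] w 0.0259 F [ 0.69 -0.24 -1.45]
cm [ 1.35  0.14 13.75] rot [-0.001   0.001   0.0005] deg 0.1 tz [-0.097 -0.004 -0.995] ty [ 0.042 -0.999  0.   ]
```

View pics/c15.png

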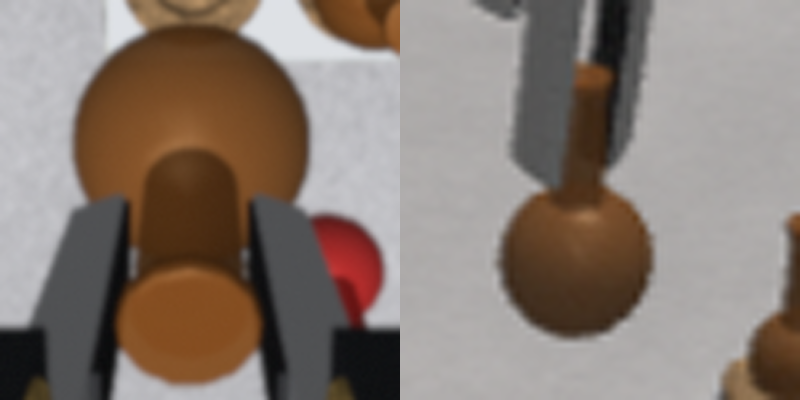

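```bash
python3 - <<'E'
from m import *
c=np.load("wrist15.npy",allow_pickle=True).item()
b,e1=tri(c,(254.3,194.3),cs,(296.0,118.9)); l,e2=tri(c,(253.7,250.8),cs,(298.4,90.5))
print(b,e1,l,e2,np.linalg.norm(l-b), np.degrees((l-b)[:2]/.077))
# wrist only, fixed axial distance: bulb z=.2881-.049, lip z=+.077
for dz in (.046,.049,.052):
    b=onz(c,254.3,194.3,.2881-dz); l=onz(c,253.7,250.8,.2881-dz+.0768); print(dz,b,l,np.degrees((l-b)[:2]/.077))
im=cv2.imread("pics/scene15.png");m=amber(im)
q=lambda p:proj(cs,p)
b=np.array([.54,.13,.239]);print(q(b),q(b+[0,0,.077]),q(b+[0.005,0,.077]),q(b+[0,0.005,.077]))
E
```

```text
[0.53966656 0.1313787  0.23760734] 1.6988588677136087e-05 [0.53995664 0.13217812 0.3175458 ] 0.0021967555268600503 0.07994298261669067 [0.21584577 0.59485008]
0.046 [0.54151571 0.13145578 0.2421    ] [0.53968685 0.13171303 0.3189    ] [-1.36086155  0.19142056]
0.049 [0.5402758  0.13140117 0.2391    ] [0.53764668 0.13163122 0.3159    ] [-1.95632854  0.17118531]
0.052 [0.53903588 0.13134656 0.2361    ] [0.53560651 0.13154942 0.3129    ] [-2.55179553  0.15095006]
[295.73460699 118.6116884 ] [297.41051082  91.03506116] [298.76336405  91.63524844] [298.83507793  90.55129641]
```

>>> {"name": "apply_moves", "arguments": {
  "moves": [
    [[0.1,0.05,1],[0,0,0],0.1],
    [[0.3,0.1,3],[0,0,0],0.1],
    [[0.54,0.14,5.5],[0,0,0],0.1],
    [[0.78,0.14,8],[0,0,0],0.1],
    [[1.02,0.14,10.5],[0,0,0],0.1],
    [[1.26,0.14,12.9],[0,0,0],0.1],
    [[1.46,0.14,14.9],[0,0,0],0.1],
    [[1.57,0.14,16.1],[0,0,0],0.1],
    [[1.62,0.14,16.6],[0,0,0],0.1],
    [[1.64,0.14,16.8],[0,0,0],0.1]
  ]
}}

```text
time: 23.27
tool_pos: [0.5321, 0.1304, 0.1183]
ee_rot: [-3.141, 0.1, 0.042]
wrist_force: [-0.8, 0.8, -1.0]
width: 0.0256
```

```bash
python3 - <<'E'
from look import *
delta([.5327,.1300,.101],.042,-.097,.042)
look(16,[(180,120,150),(250,130,90)],["wrist","scene"])
E
```

```text
t 23.2667 pos [0.5321 0.1304 0.1183] rpy [-3.1407  0.0997  0.0424] w 0.0256 F [-0.77  0.79 -1.03]
cm [0.23 0.04 1.71] rot [-0.0009  0.0027  0.0004] deg 0.2 tz [-0.097 -0.004 -0.995] ty [ 0.042 -0.999  0.   ]
```

View pics/c16.png

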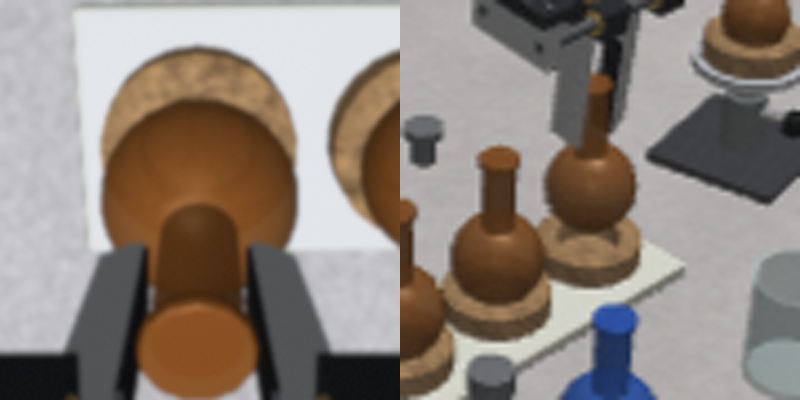

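>>> {"name": "apply_moves", "arguments": {
  "moves": [
    [[0.02,0,0.2],[0,0,0],0.1],
    [[0.06,0,0.4],[0,0,0],0.1],
    [[0.1,0,0.6],[0,0,0],0.1],
    [[0.12,0,0.8],[0,0,0],0.1],
    [[0.15,0,0.95],[0,0,0],0.1],
    [[0.16,0,1.05],[0,0,0],0.1],
    [[0.17,0,1.1],[0,0,0],0.1],
    [[0.17,0,1.1],[0,0,0],0.1],
    [[0.17,0,1.1],[0,0,0],0.1],
    [[0.17,0,1.1],[0,0,0],0.1]
  ]
}}

```text
time: 24.2
tool_pos: [0.5333, 0.1305, 0.1083]
ee_rot: [-3.14, 0.098, 0.042]
wrist_force: [-0.4, -0.0, -0.6]
width: 0.0259
```

>>> {"name": "apply_moves", "arguments": {
  "moves": [
    [[0.01,0,0.1],[0,0,0],0.1],
    [[0.02,0,0.2],[0,0,0],0.1],
    [[0.03,0,0.25],[0,0,0],0.1],
    [[0.03,0,0.25],[0,0,0],0.1],
    [[0.03,0,0.25],[0,0,0],0.1],
    [[0.03,0,0.25],[0,0,0],0.1],
    [[0.03,0,0.25],[0,0,0],0.1],
    [[0.03,0,0.25],[0,0,0],0.1],
    [[0.03,0,0.25],[0,0,0],0.1],
    [[0.03,0,0.25],[0,0,0],0.1]
  ]
}}

```text
time: 25.03
tool_pos: [0.5333, 0.1305, 0.1057]
ee_rot: [-3.14, 0.098, 0.042]
wrist_force: [-0.5, -0.8, -1.0]
width: 0.0257
```

>>> {"name": "apply_moves", "arguments": {
  "moves": [
    [[0.01,0,0.1],[0,0,0],0.1],
    [[0.02,0,0.15],[0,0,0],0.1],
    [[0.02,0,0.2],[0,0,0],0.1],
    [[0.02,0,0.2],[0,0,0],0.1],
    [[0.02,0,0.2],[0,0,0],0.1],
    [[0.02,0,0.2],[0,0,0],0.1],
    [[0.02,0,0.2],[0,0,0],0.1],
    [[0.02,0,0.2],[0,0,0],0.1],
    [[0.02,0,0.2],[0,0,0],0.1],
    [[0.02,0,0.2],[0,0,0],0.1]
  ]
}}

```text
time: 25.87
tool_pos: [0.5333, 0.1305, 0.1037]
ee_rot: [-3.14, 0.098, 0.042]
wrist_force: [-0.9, -0.2, -0.6]
width: 0.0255
```

>>> {"name": "apply_moves", "arguments": {
  "moves": [
    [[0.01,0,0.05],[0,0,0],0.1],
    [[0.01,0,0.1],[0,0,0],0.1],
    [[0.01,0,0.1],[0,0,0],0.1],
    [[0.01,0,0.1],[0,0,0],0.1],
    [[0.01,0,0.1],[0,0,0],0.1],
    [[0.01,0,0.1],[0,0,0],0.1],
    [[0.01,0,0.1],[0,0,0],0.1],
    [[0.01,0,0.1],[0,0,0],0.1],
    [[0.01,0,0.1],[0,0,0],0.1],
    [[0.01,0,0.1],[0,0,0],0.1]
  ]
}}

```text
time: 26.7
tool_pos: [0.5333, 0.1305, 0.1027]
ee_rot: [-3.14, 0.098, 0.042]
wrist_force: [-0.6, 0.6, -0.8]
width: 0.0258
```

>>> {"name": "apply_moves", "arguments": {
  "moves": [
    [[0.01,0,0.05],[0,0,0],0.1],
    [[0.01,0,0.1],[0,0,0],0.1],
    [[0.01,0,0.1],[0,0,0],0.1],
    [[0.01,0,0.1],[0,0,0],0.1],
    [[0.01,0,0.1],[0,0,0],0.1],
    [[0.01,0,0.1],[0,0,0],0.1],
    [[0.01,0,0.1],[0,0,0],0.1],
    [[0.01,0,0.1],[0,0,0],0.1],
    [[0.01,0,0.1],[0,0,0],0.1],
    [[0.01,0,0.1],[0,0,0],0.1]
  ]
}}

```text
time: 27.53
tool_pos: [0.5335, 0.1306, 0.102]
ee_rot: [-3.14, 0.097, 0.042]
wrist_force: [0.2, 0.3, 2.7]
width: 0.0258
```

```bash
python3 - <<'E'
from look import *
delta([.5327,.1300,.101],.042,-.097,.042)
look(17,[(180,120,150),(250,130,90)],["wrist","scene"])
E
```

```text
t 27.5333 pos [0.5335 0.1306 0.102 ] rpy [-3.1404  0.0974  0.0425] w 0.0258 F [0.22 0.3  2.68]
cm [-0.07  0.06  0.11] rot [-0.0012  0.0004  0.0005] deg 0.1 tz [-0.097 -0.004 -0.995] ty [ 0.042 -0.999  0.   ]
```

View pics/c17.png

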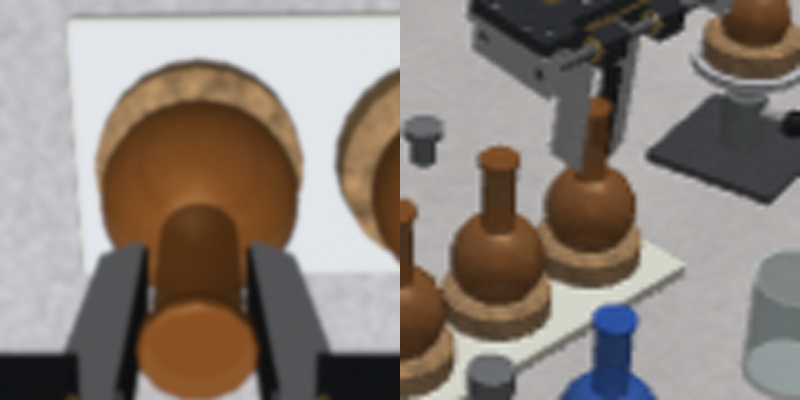

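```bash
python3 - <<'E'
from m import *
im=cv2.imread("pics/scene17.png")
cv2.imwrite("pics/s17z.png",cv2.resize(im[145:205,255:325],None,fx=10,fy=10,interpolation=cv2.INTER_CUBIC))
f=lambda q:((q-[255,145]+.5)*10-.5).round(1)
for xy in ((.54,.13),(.543,.045)): print([f(proj(cs,[*xy,z])) for z in (.052,.126,.129)], f(proj(cs,[xy[0]+.005,xy[1],.129])))
E
```

```text
[array([376.7, 319.2]), array([389.8, 104.1]), array([390.3,  95. ])] [402.4 102.2]
[array([163.9, 430.1]), array([168.7, 210.8]), array([168.9, 201.5])] [180.8 209.3]
```

View pics/s17z.png

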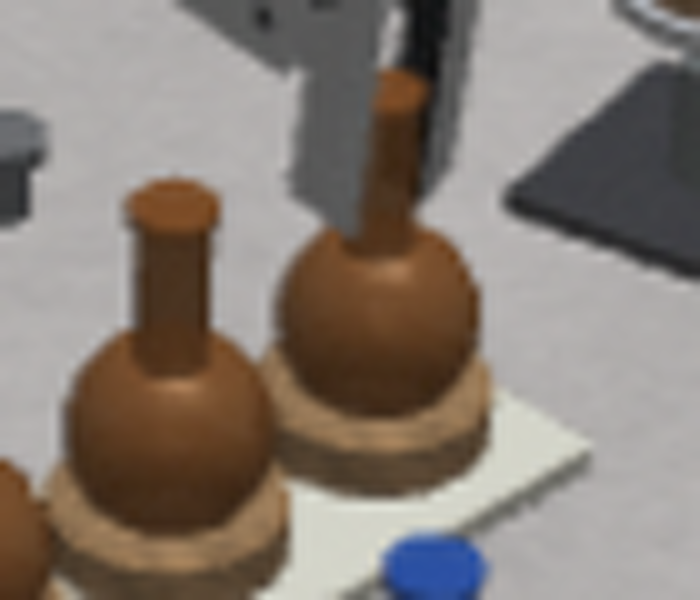

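>>> {"name": "apply_moves", "arguments": {
  "moves": [
    [[0,0,-0.06],[0,0,0],0.1],
    [[0.02,0,-0.065],[0,-0.005,0],0.1],
    [[0.05,0,-0.07],[0,-0.01,0],0.1],
    [[0.07,0,-0.08],[0,-0.015,0],0.1],
    [[0.1,0,-0.085],[0,-0.02,0],0.1],
    [[0.12,0,-0.09],[0,-0.025,0],0.1],
    [[0.15,0,-0.095],[0,-0.03,0],0.1],
    [[0.17,0,-0.1],[0,-0.035,0],0.1],
    [[0.17,0,-0.08],[0,-0.035,0],0.1],
    [[0.17,0,-0.06],[0,-0.035,0],0.1]
  ]
}}

```text
time: 28.47
tool_pos: [0.5352, 0.1306, 0.1024]
ee_rot: [-3.141, 0.133, 0.042]
wrist_force: [-0.9, 0.8, 3.7]
width: 0.0257
```

```bash
python3 - <<'E'
from look import *
delta([.5327,.1300,.101],.042,-.132,.042)
look(18,[(180,120,150),(250,130,90)],["wrist","scene"])
im=cv2.imread("pics/scene18.png")
cv2.imwrite("pics/s18z.png",cv2.resize(im[145:205,255:325],None,fx=10,fy=10,interpolation=cv2.INTER_CUBIC))
c=np.load("wrist18.npy",allow_pickle=True).item()
f=lambda q:((q-[180,120]+.5)*400/150-.5).round(1)
for x in (.54,.543): print(f(proj(c,[x,.13,.052])),f(proj(c,[x,.13,.129])))
E
```

```text
t 28.4667 pos [0.5352 0.1306 0.1024] rpy [-3.1405  0.1327  0.0424] w 0.0257 F [-0.89  0.84  3.65]
cm [-0.23  0.05  0.18] rot [-0.001   0.0007  0.0004] deg 0.1 tz [-0.132 -0.006 -0.991] ty [ 0.042 -0.999  0.   ]
[199.4 200.6] [199.7 351.2]
[199.8 191.8] [200.3 339.4]
```

View pics/s18z.png

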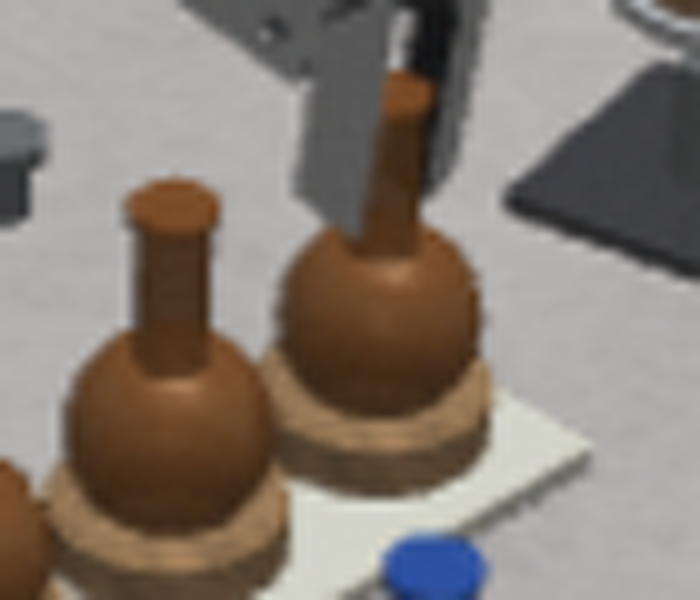

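View pics/c18.png

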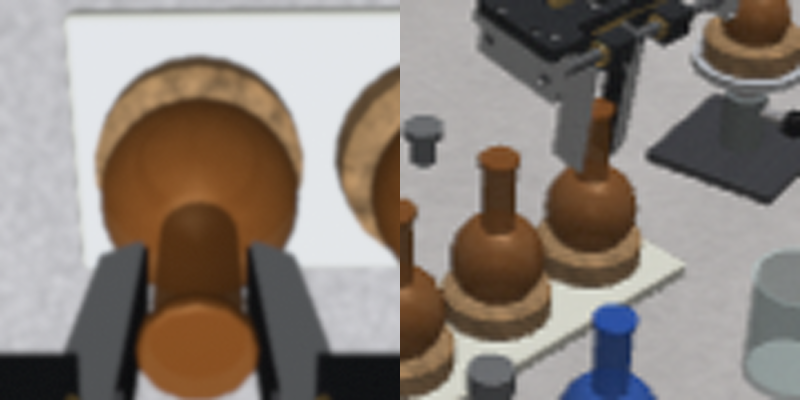

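>>> {"name": "apply_moves", "arguments": {
  "moves": [
    [[0,0,-0.03],[0,0,0],0.1],
    [[0,0,-0.04],[0,0,0],0.1],
    [[0,0,-0.04],[0,0,0],0.1],
    [[0,0,-0.04],[0,0,0],0.2],
    [[0,0,-0.04],[0,0,0],0.24],
    [[0,0,-0.04],[0,0,0],0.27],
    [[0,0,-0.04],[0,0,0],0.31],
    [[0,0,-0.04],[0,0,0],0.37],
    [[0,0,-0.04],[0,0,0],0.45],
    [[0,0,-0.04],[0,0,0],0.45]
  ]
}}

```text
time: 29.4
tool_pos: [0.5349, 0.1305, 0.1021]
ee_rot: [-3.141, 0.134, 0.042]
wrist_force: [-0.3, -0.0, 0.1]
width: 0.0414
```

```bash
python3 - <<'E'
from look import *
delta([.5327,.1300,.101],.042,-.132,.042)
look(19,[(180,120,150),(250,130,90)],["wrist","scene"])
E
```

```text
t 29.4 pos [0.5349 0.1305 0.1021] rpy [-3.1407  0.1336  0.0424] w 0.0414 F [-0.27 -0.01  0.09]
cm [-0.21  0.04  0.13] rot [-0.0008  0.0016  0.0004] deg 0.1 tz [-0.132 -0.006 -0.991] ty [ 0.042 -0.999  0.   ]
```

View pics/c19.png

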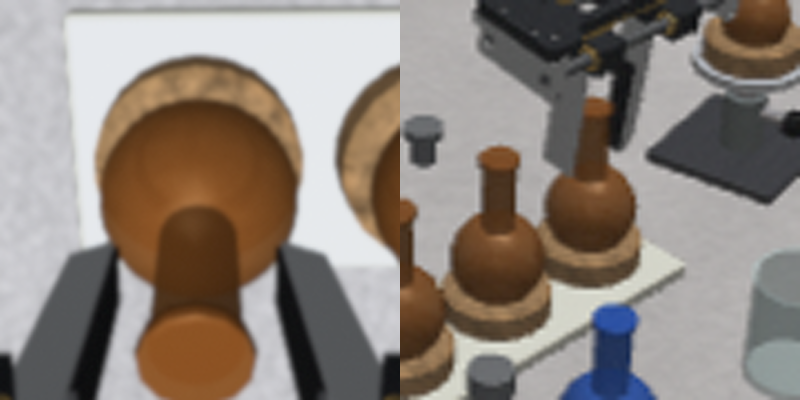

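>>> {"name": "apply_moves", "arguments": {
  "moves": [
    [[0,0,-0.5],[0,0,0],0.45],
    [[0,0,-1.5],[0,0,0],0.45],
    [[0,0,-3],[0,0,0],0.45],
    [[0,0,-5],[0,0,0],0.45],
    [[0,0,-7.5],[0,0,0],0.45],
    [[0,0,-10],[0,0,0],0.45],
    [[0,0,-13],[0,0,0],0.45],
    [[-2,0,-16],[0,0,0],0.45],
    [[-5,0,-17],[0,0,0],0.45],
    [[-8,0,-17],[0,0,0],0.45]
  ]
}}

```text
time: 30.33
tool_pos: [0.4795, 0.1281, 0.2864]
ee_rot: [-3.14, 0.125, 0.042]
wrist_force: [-0.1, 0.2, 0.5]
width: 0.0419
```

>>> {"name": "apply_moves", "arguments": {
  "moves": [
    [[-3,0,0],[0,0,0],0.45],
    [[-5,0,0],[0,0,0],0.45],
    [[-6,0,0],[0,0,0],0.45],
    [[-6,0,0],[0,0,0],0.45],
    [[-6,0,0],[0,0,0],0.45],
    [[-6,0,0],[0,0,0],0.45],
    [[-6,0,0],[0,0,0],0.45],
    [[-6,0,0],[0,0,0],0.45],
    [[-6,0,0],[0,0,0],0.45],
    [[-6,0,0],[0,0,0],0.45]
  ]
}}

```text
time: 31.17
tool_pos: [0.4193, 0.1254, 0.2891]
ee_rot: [-3.141, 0.134, 0.042]
wrist_force: [-0.5, 0.7, 0.6]
width: 0.0422
```

```bash
python3 - <<'E'
from look import *
delta([.4,.1300,.3],.042,-.132,.042)
look(20,[(130,0,300),(240,120,120)],["wrist","scene"])
cv2.imwrite("pics/top20.png",optics.snapshot("top")[:,:,::-1])
im=cv2.imread("pics/scene20.png")
cv2.imwrite("pics/s20z.png",cv2.resize(im[145:205,255:325],None,fx=10,fy=10,interpolation=cv2.INTER_CUBIC))
E
```

```text
t 31.1667 pos [0.4193 0.1254 0.2891] rpy [-3.1406  0.1341  0.0423] w 0.0422 F [-0.49  0.65  0.58]
cm [-2.04 -0.54 -0.83] rot [-0.0009  0.0021  0.0003] deg 0.1 tz [-0.132 -0.006 -0.991] ty [ 0.042 -0.999  0.   ]
```

View pics/c20.png

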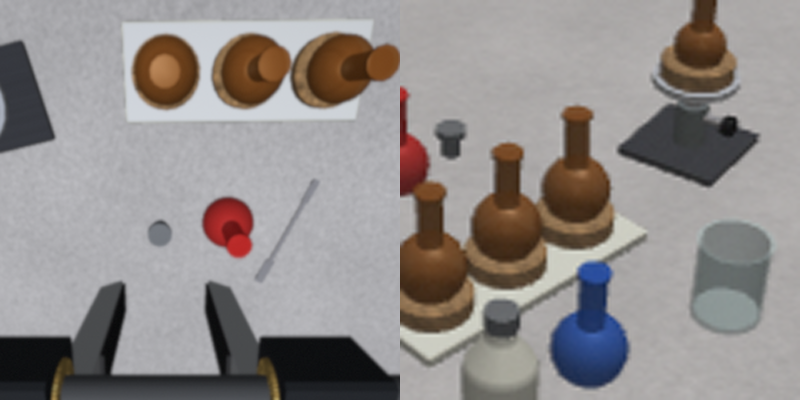

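View pics/s20z.png

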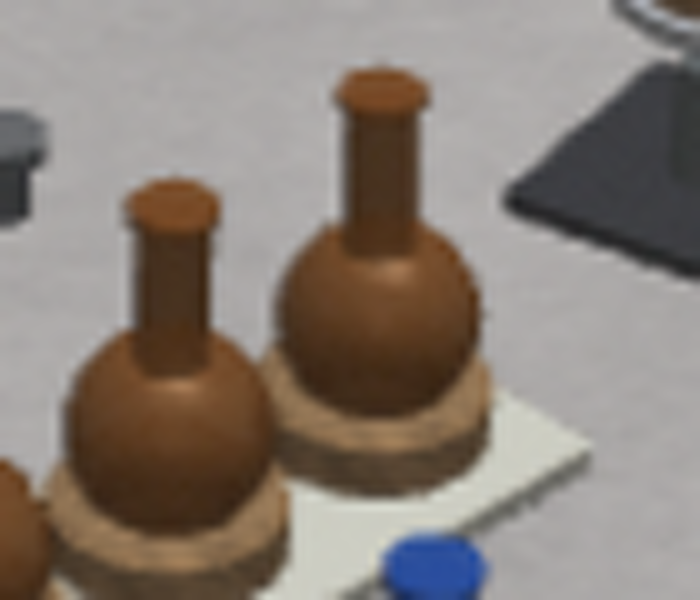

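View pics/top20.png

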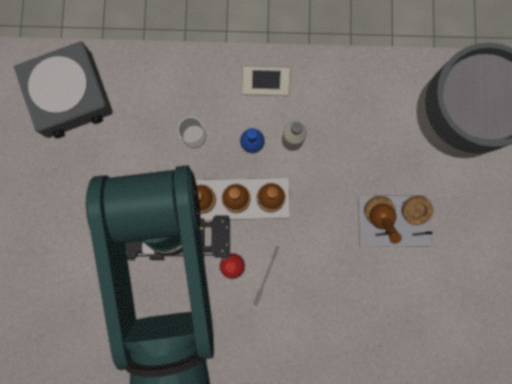

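```bash
python3 - <<'E'
from m import *
c=np.load("wrist20.npy",allow_pickle=True).item()
im=cv2.imread("pics/wrist20.png")
cv2.imwrite("pics/w20z.png",cv2.resize(im[15:95,220:320],None,fx=8,fy=8,interpolation=cv2.INTER_CUBIC)[:600])
f=lambda q:((q-[220,15]+.5)*8-.5).round(1)
for xy in ((.54,.13),(.5425,.045)):print(f(proj(c,[*xy,.052])),f(proj(c,[*xy,.129])),f(proj(c,[xy[0]+.005,xy[1],.129])),f(proj(c,[xy[0],xy[1]+.005,.129])))
E
```

```text
[278.  317.8] [278.1 280. ] [279.8 236.8] [239.7 278.2]
[799.  325.5] [931.  289.6] [937.3 246.4] [892.8 287.7]
```

View pics/w20z.png

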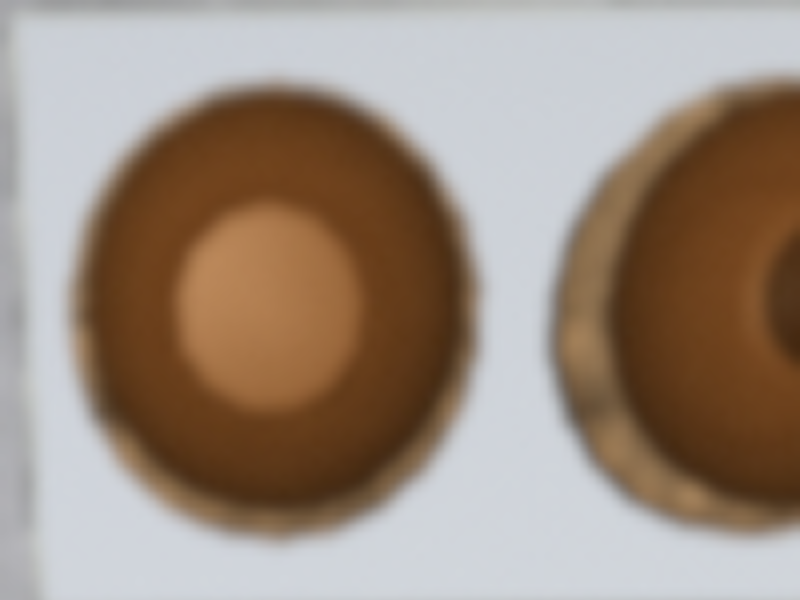

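```bash
python3 - <<'E'
from look import *
delta([.44,.1300,.28],.042)
E
```

```text
t 31.3167 pos [0.4191 0.1255 0.2894] rpy [-3.1405  0.1334  0.0424] w 0.0425 F [ 0.78  1.14 -0.48]
cm [ 2.21 -0.36  0.65] rot [-0.0011  0.1334  0.0004] deg 7.6 tz [ 0. -0. -1.] ty [ 0.042 -0.999  0.   ]
```

>>> {"name": "apply_moves", "arguments": {
  "moves": [
    [[0.7,-0.1,0.2],[0,0.067,0],0.6],
    [[1.5,-0.2,0.4],[0,0.133,0],0.6],
    [[2.2,-0.4,0.65],[0,0.133,0],0.6],
    [[2.2,-0.4,0.65],[0,0.133,0],0.6],
    [[2.2,-0.4,0.65],[0,0.133,0],0.6],
    [[2.2,-0.4,0.65],[0,0.133,0],0.6],
    [[2.2,-0.4,0.65],[0,0.133,0],0.6],
    [[2.2,-0.4,0.65],[0,0.133,0],0.6],
    [[2.2,-0.4,0.65],[0,0.133,0],0.6],
    [[2.2,-0.4,0.65],[0,0.133,0],0.6]
  ]
}}

```text
time: 32.15
tool_pos: [0.4398, 0.1303, 0.2802]
ee_rot: [-3.141, 0.0, 0.042]
wrist_force: [-0.0, -0.3, 0.3]
width: 0.0566
```

>>> {"name": "apply_moves", "arguments": {
  "moves": [
    [[0,0,0],[0,0,-0.12],0.6],
    [[1,0,0],[0,0,-0.24],0.6],
    [[2,0,0],[0,0,-0.36],0.6],
    [[3,0,0],[0,0,-0.48],0.6],
    [[4,0,0],[0,0,-0.6],0.6],
    [[5,0,0],[0,0,-0.72],0.6],
    [[6,0,0],[0,0,-0.84],0.6],
    [[7,0,0],[0,0,-0.96],0.6],
    [[8,0,0],[0,0,-1.08],0.6],
    [[9,0,0],[0,0,-1.2],0.6]
  ]
}}

```text
time: 32.98
tool_pos: [0.5302, 0.1342, 0.2801]
ee_rot: [-3.141, -0.001, 1.248]
wrist_force: [0.5, -0.4, -0.4]
width: 0.0564
```

```bash
python3 - <<'E'
from look import *
delta([.5403,.1305,.28],np.pi/2)
E
```

```text
t 32.9833 pos [0.5302 0.1342 0.2801] rpy [-3.1411e+00 -9.0000e-04  1.2482e+00] w 0.0564 F [ 0.46 -0.44 -0.44]
cm [-0.03  1.08  0.01] rot [-0.0004 -0.001  -0.3226] deg 18.5 tz [ 0. -0. -1.] ty [ 1. -0.  0.]
```

>>> {"name": "apply_moves", "arguments": {
  "moves": [
    [[0,0.5,0],[0,0,-0.12],0.6],
    [[0,1.1,0],[0,0,-0.23],0.6],
    [[0,1.1,0],[0,0,-0.323],0.6],
    [[0,1.1,3],[0,0,-0.323],0.6],
    [[0,1.1,6],[0,0,-0.323],0.6],
    [[0,1.1,9],[0,0,-0.323],0.6],
    [[0,1.1,10],[0,0,-0.323],0.6],
    [[0,1.1,10],[0,0,-0.323],0.6],
    [[0,1.1,10],[0,0,-0.323],0.6],
    [[0,1.1,10],[0,0,-0.323],0.6]
  ]
}}

```text
time: 33.82
tool_pos: [0.5413, 0.1309, 0.1826]
ee_rot: [3.138, -0.002, 1.565]
wrist_force: [-0.3, -0.3, 0.7]
width: 0.0566
```

```bash
python3 - <<'E'
from look import *
delta([.5403,.1305,.103],np.pi/2)
look(21,[(180,100,150),(240,120,120)],["wrist","scene"])
c=np.load("wrist21.npy",allow_pickle=True).item()
f=lambda q:((q-[180,100]+.5)*400/150-.5).round(1)
for x in (.54,.536): print(f(proj(c,[x,.13,.052])),f(proj(c,[x,.13,.129])))
E
```

```text
t 33.8167 pos [0.5413 0.1309 0.1826] rpy [ 3.1377e+00 -1.6000e-03  1.5653e+00] w 0.0566 F [-0.34 -0.25  0.68]
cm [-0.05 -0.13  7.96] rot [ 0.0039 -0.0016 -0.0055] deg 0.4 tz [ 0. -0. -1.] ty [ 1. -0.  0.]
[189.6 223.3] [188.2 283. ]
[180.1 223.3] [175.8 283.1]
```

View pics/c21.png

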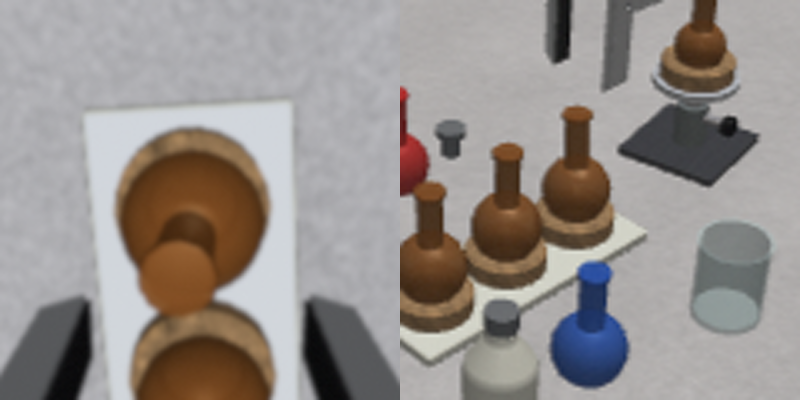

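>>> {"name": "apply_moves", "arguments": {
  "moves": [
    [[-0.05,-0.1,1],[0.004,-0.001,-0.005],0.6],
    [[-0.05,-0.1,2.5],[0.004,-0.001,-0.005],0.6],
    [[-0.05,-0.1,4],[0.004,-0.001,-0.005],0.6],
    [[-0.05,-0.1,5.5],[0.004,-0.001,-0.005],0.6],
    [[-0.05,-0.1,6.7],[0.004,-0.001,-0.005],0.6],
    [[-0.05,-0.1,7.5],[0.004,-0.001,-0.005],0.6],
    [[-0.05,-0.1,7.8],[0.004,-0.001,-0.005],0.6],
    [[-0.05,-0.1,7.8],[0.004,-0.001,-0.005],0.6],
    [[-0.05,-0.1,7.8],[0.004,-0.001,-0.005],0.6],
    [[-0.05,-0.1,7.8],[0.004,-0.001,-0.005],0.6]
  ]
}}

```text
time: 34.75
tool_pos: [0.5398, 0.1304, 0.1033]
ee_rot: [-3.14, -0.0, 1.57]
wrist_force: [0.1, 0.1, 0.4]
width: 0.0562
```

```bash
python3 - <<'E'
from look import *
delta([.5403,.1305,.104],np.pi/2)
look(22,[(180,100,150),(240,120,120)],["wrist","scene"])
E
```

```text
t 34.75 pos [0.5398 0.1304 0.1033] rpy [-3.1396e+00 -4.0000e-04  1.5704e+00] w 0.0562 F [0.12 0.14 0.37]
cm [ 0.01  0.05 -0.07] rot [-0.002  -0.0004 -0.0004] deg 0.1 tz [ 0. -0. -1.] ty [ 1. -0.  0.]
```

View pics/c22.png

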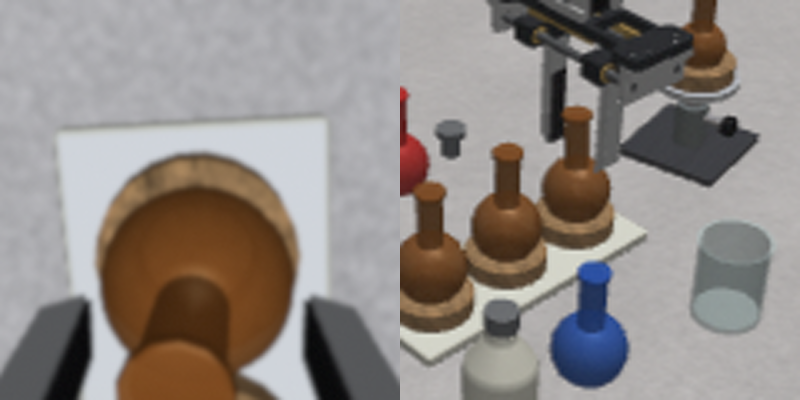

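>>> {"name": "apply_moves", "arguments": {
  "moves": [
    [[0,0.04,0],[0,0,0],0.5],
    [[0,0.04,0],[0,0,0],0.45],
    [[0,0.04,0],[0,0,0],0.41],
    [[0,0.04,0],[0,0,0],0.38],
    [[0,0.04,0],[0,0,0],0.35],
    [[0,0.04,0],[0,0,0],0.32],
    [[0,0.04,0],[0,0,0],0.3],
    [[0,0.04,0],[0,0,0],0.28],
    [[0,0.04,0],[0,0,0],0.26],
    [[0,0.04,0],[0,0,0],0.24]
  ]
}}

```text
time: 35.68
tool_pos: [0.5394, 0.1303, 0.1022]
ee_rot: [-3.137, -0.0, 1.57]
wrist_force: [0.3, 0.8, 0.5]
width: 0.0256
```

```bash
python3 - <<'E'
from look import *
delta([.5403,.1305,.104],np.pi/2)
look(23,[(180,100,150),(240,120,120)],["wrist","scene"])
E
```

```text
t 35.6833 pos [0.5394 0.1303 0.1022] rpy [-3.1375e+00 -1.0000e-04  1.5703e+00] w 0.0256 F [0.31 0.82 0.46]
cm [ 0.02  0.09 -0.18] rot [-0.0041 -0.0001 -0.0005] deg 0.2 tz [ 0. -0. -1.] ty [ 1. -0.  0.]
```

View pics/c23.png

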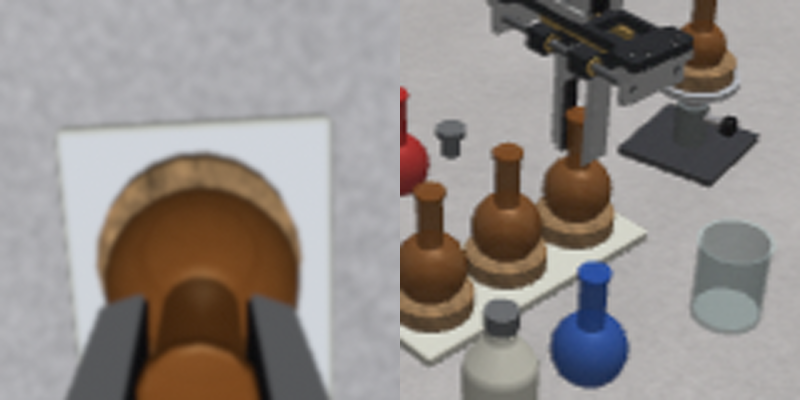

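>>> {"name": "apply_moves", "arguments": {
  "moves": [
    [[0,0.1,0],[0,0,0],0.24],
    [[0,0.1,0],[0,0,0],0.24],
    [[0,0.1,0],[0,0,0],0.26],
    [[0,0.1,0],[0,0,0],0.28],
    [[0,0.1,0],[0,0,0],0.3],
    [[0,0.08,0],[0,0,0],0.33],
    [[0,0.08,0],[0,0,0],0.38],
    [[0,0.08,0],[0,0,0],0.45],
    [[0,0.08,0],[0,0,0],0.5],
    [[0,0.08,0],[0,0,0],0.55]
  ]
}}

```text
time: 36.62
tool_pos: [0.5404, 0.1303, 0.1022]
ee_rot: [-3.138, -0.0, 1.57]
wrist_force: [0.0, -0.1, 0.0]
width: 0.0499
```

>>> {"name": "apply_moves", "arguments": {
  "moves": [
    [[0,0,-0.5],[0,0,0],0.55],
    [[0,0,-1.5],[0,0,0],0.55],
    [[0,0,-3],[0,0,0],0.55],
    [[0,0,-5],[0,0,0],0.55],
    [[0,0,-7],[0,0,0],0.55],
    [[0,0,-8],[0,0,0],0.55],
    [[0,0,-8],[0,0,0],0.55],
    [[0,0,-8],[0,0,0],0.55],
    [[0,0,-8],[0,0,0],0.55],
    [[0,0,-8],[0,0,0],0.55]
  ]
}}

```text
time: 37.45
tool_pos: [0.5398, 0.1302, 0.1805]
ee_rot: [-3.135, 0.0, 1.57]
wrist_force: [-0.4, 0.2, -1.0]
width: 0.0516
```

```bash
python3 - <<'E'
from look import *
delta([.5403,.1305,.104],np.pi/2)
look(24,[(180,100,150),(240,120,120)],["wrist","scene"])
c=np.load("wrist24.npy",allow_pickle=True).item()
f=lambda q:((q-[180,100]+.5)*400/150-.5).round(1)
for x in (.54,.536): print(f(proj(c,[x,.13,.052])),f(proj(c,[x,.13,.129])))
im=cv2.imread("pics/scene24.png")
cv2.imwrite("pics/s24z.png",cv2.resize(im[145:205,255:325],None,fx=10,fy=10,interpolation=cv2.INTER_CUBIC))
E
```

```text
t 37.45 pos [0.5398 0.1302 0.1805] rpy [-3.1346e+00  3.0000e-04  1.5703e+00] w 0.0516 F [-0.36  0.18 -1.03]
cm [0.03 0.11 7.65] rot [-0.007   0.0003 -0.0005] deg 0.4 tz [ 0. -0. -1.] ty [ 1. -0.  0.]
[196.5 222.3] [194.7 282.7]
[187.  222.3] [182.2 282.7]
```

View pics/c24.png

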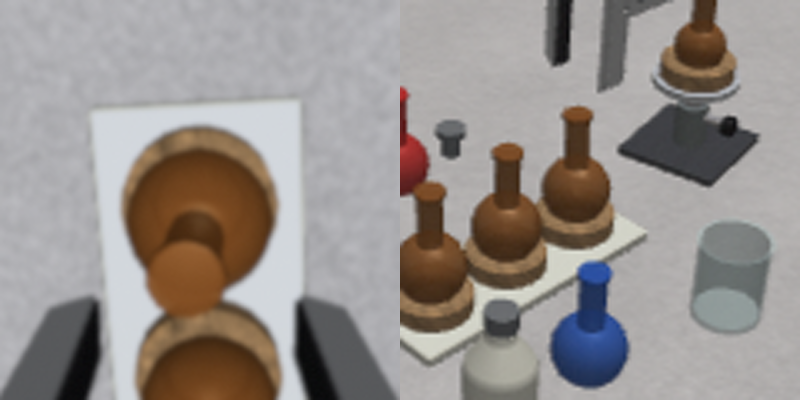

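View pics/s24z.png

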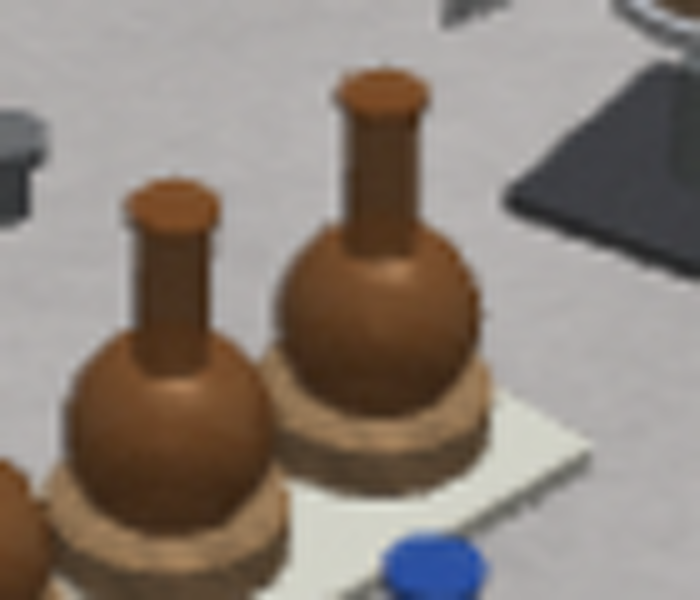

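>>> {"name": "apply_moves", "arguments": {
  "moves": [
    [[0,0,0],[0,0,0],0.55],
    [[0,0,0],[-0.003,0,0],0.55],
    [[0,0,0],[-0.007,0,0],0.55],
    [[0,0,0],[-0.007,0,0],0.55],
    [[0,0,0],[-0.007,0,0],0.55],
    [[0,0,0],[-0.007,0,0],0.55],
    [[0,0,0],[-0.007,0,0],0.55],
    [[0,0,0],[-0.007,0,0],0.55],
    [[0,0,0],[-0.007,0,0],0.55],
    [[0,0,0],[-0.007,0,0],0.55]
  ]
}}

```text
time: 38.38
tool_pos: [0.5406, 0.1303, 0.1822]
ee_rot: [3.139, -0.0, 1.57]
wrist_force: [-0.6, 0.0, 0.0]
width: 0.0514
```

```bash
python3 - <<'E'
from look import *
delta([.5403,.1305,.104],np.pi/2)
look(25,[(210,140,80),(210,140,80)],["wrist","scene"])
c=np.load("wrist25.npy",allow_pickle=True).item()
a=cv2.imread("pics/wrist24.png")[140:220,210:290];b=cv2.imread("pics/wrist25.png")[140:220,210:290]
cv2.imwrite("pics/c25.png",np.hstack([cv2.resize(q,(400,400),interpolation=cv2.INTER_CUBIC) for q in (a,b)]))
f=lambda q:((q-[210,140]+.5)*5-.5).round(1)
for x in (.54,.536): print(f(proj(c,[x,.13,.052])),f(proj(c,[x,.13,.129])))
s=[cv2.imread(f"pics/scene{k}.png")[115:155,305:355] for k in (8,25)]
cv2.imwrite("pics/s25z.png",np.hstack([cv2.resize(q,None,fx=8,fy=8,interpolation=cv2.INTER_CUBIC) for q in s]))
cs=optics.get_calibration("scene")
print([((proj(cs,[.503,.318,z])-[305,115]+.5)*8).round(1) for z in (.114,.185)],((proj(cs,[.508,.318,.185])-[305,115]+.5)*8).round(1))
E
```

```text
t 38.3833 pos [0.5406 0.1303 0.1822] rpy [ 3.1386e+00 -1.0000e-04  1.5703e+00] w 0.0514 F [-0.64  0.03  0.05]
cm [ 0.02 -0.05  7.82] rot [ 0.003  -0.0001 -0.0005] deg 0.2 tz [ 0. -0. -1.] ty [ 1. -0.  0.]
[209.4 216.1] [207.6 328.1]
[191.7 216.1] [184.2 328.1]
[array([196.4, 155.3]), array([216.2, -10.8])] [226.   -6.3]
```

View pics/c25.png

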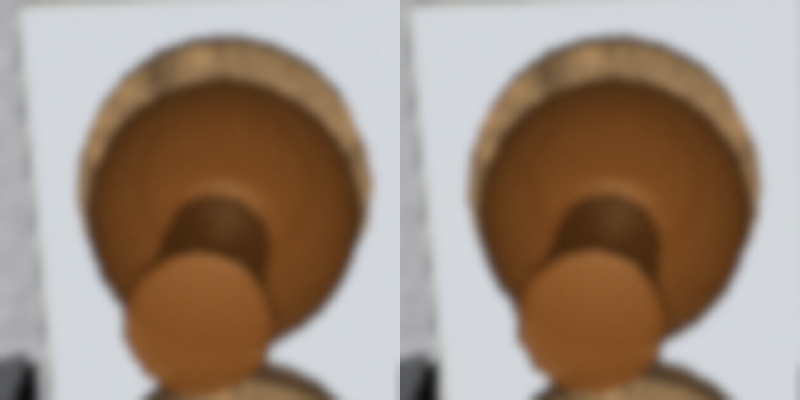

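View pics/s25z.png

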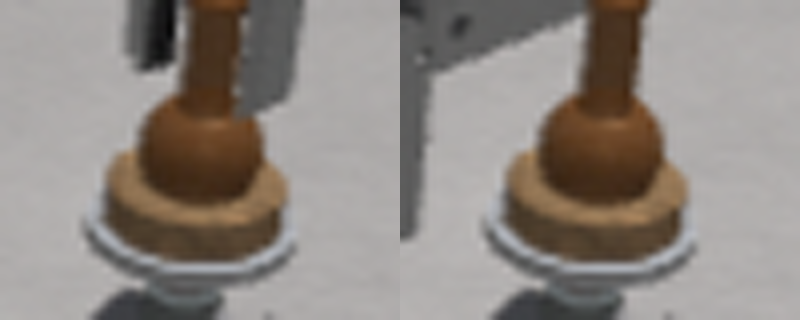

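>>> {"name": "apply_moves", "arguments": {
  "moves": [
    [[0,0,1],[0.002,0,0],0.6],
    [[0,0,2.5],[0.002,0,0],0.6],
    [[0,0,4],[0.002,0,0],0.6],
    [[0,0,5.5],[0.002,0,0],0.6],
    [[0,0,6.7],[0.002,0,0],0.6],
    [[0,0,7.5],[0.002,0,0],0.6],
    [[0,0,7.8],[0.002,0,0],0.6],
    [[0,0,7.8],[0.002,0,0],0.6],
    [[0,0,7.8],[0.002,0,0],0.5],
    [[0,0,7.8],[0.002,0,0],0.45]
  ]
}}

```text
time: 39.32
tool_pos: [0.5415, 0.1304, 0.1053]
ee_rot: [3.139, -0.0, 1.57]
wrist_force: [0.1, -0.3, 0.3]
width: 0.0463
```

>>> {"name": "apply_moves", "arguments": {
  "moves": [
    [[0,0,0],[0,0,0],0.41],
    [[0,0,0],[0,0,0],0.38],
    [[0,0,0],[0,0,0],0.35],
    [[0,0,0],[0,0,0],0.32],
    [[0,0,0],[0,0,0],0.3],
    [[0,0,0],[0,0,0],0.28],
    [[0,0,0],[0,0,0],0.26],
    [[0,0,0],[0,0,0],0.22],
    [[0,0,0],[0,0,0],0.15],
    [[0,0,0],[0,0,0],0.1]
  ]
}}

```text
time: 40.15
tool_pos: [0.5408, 0.1303, 0.1042]
ee_rot: [3.141, -0.0, 1.57]
wrist_force: [-0.2, 0.7, 0.7]
width: 0.0259
```

>>> {"name": "apply_moves", "arguments": {
  "moves": [
    [[0,0,0],[0,0,0],0.1],
    [[0,0,0],[0,0,0],0.1],
    [[0,0,-0.1],[0,0,0],0.1],
    [[0,0,-0.2],[0,0,0],0.1],
    [[0,0,-0.3],[0,0,0],0.1],
    [[0,0,-0.4],[0,0,0],0.1],
    [[0,0,-0.5],[0,0,0],0.1],
    [[0,0,-0.6],[0,0,0],0.1],
    [[0,0,-0.6],[0,0,0],0.1],
    [[0,0,-0.6],[0,0,0],0.1]
  ]
}}

```text
time: 40.98
tool_pos: [0.5409, 0.1303, 0.1103]
ee_rot: [3.14, -0.0, 1.57]
wrist_force: [0.5, 0.7, -0.4]
width: 0.0254
```

```bash
python3 - <<'E'
from look import *
delta([.5405,.1303,.104],np.pi/2)
look(26,[(180,100,150),(255,140,70)],["wrist","scene"])
E
```

```text
t 40.9833 pos [0.5409 0.1303 0.1103] rpy [ 3.1404e+00 -1.0000e-04  1.5703e+00] w 0.0254 F [ 0.5   0.66 -0.42]
cm [-0.   -0.04  0.63] rot [ 0.0012 -0.0001 -0.0005] deg 0.1 tz [ 0. -0. -1.] ty [ 1. -0.  0.]
```

View pics/c26.png

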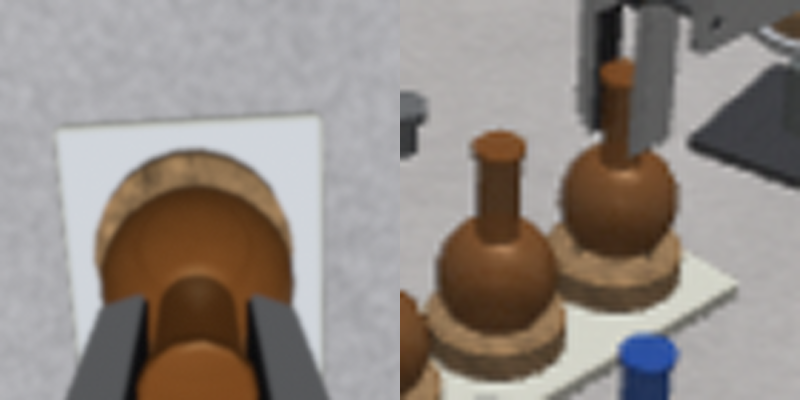

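>>> {"name": "apply_moves", "arguments": {
  "moves": [
    [[0,-0.05,0],[0,0,0],0.1],
    [[0,-0.1,0],[0,0,0],0.1],
    [[0,-0.1,0.1],[0,0,0],0.1],
    [[0,-0.1,0.2],[0,0,0],0.1],
    [[0,-0.1,0.3],[0,0,0],0.1],
    [[0,-0.1,0.4],[0,0,0],0.1],
    [[0,-0.1,0.5],[0,0,0],0.1],
    [[0,-0.1,0.5],[0,0,0],0.1],
    [[0,-0.1,0.5],[0,0,0],0.1],
    [[0,-0.1,0.5],[0,0,0],0.1]
  ]
}}

```text
time: 41.92
tool_pos: [0.5398, 0.1303, 0.1052]
ee_rot: [3.141, -0.0, 1.57]
wrist_force: [0.3, -0.1, -0.7]
width: 0.0257
```

>>> {"name": "apply_moves", "arguments": {
  "moves": [
    [[0,0,0.05],[0,0,0],0.1],
    [[0,0,0.1],[0,0,0],0.1],
    [[0,0,0.1],[0,0,0],0.1],
    [[0,0,0.1],[0,0,0],0.1],
    [[0,0,0.1],[0,0,0],0.1],
    [[0,0,0.1],[0,0,0],0.1],
    [[0,0,0.1],[0,0,0],0.1],
    [[0,0,0.1],[0,0,0],0.1],
    [[0,0,0.1],[0,0,0],0.1],
    [[0,0,0.1],[0,0,0],0.1]
  ]
}}

```text
time: 42.75
tool_pos: [0.5398, 0.1303, 0.1042]
ee_rot: [3.141, -0.0, 1.57]
wrist_force: [-0.2, -0.7, 0.0]
width: 0.0255
```

>>> {"name": "apply_moves", "arguments": {
  "moves": [
    [[0,0,0.05],[0,0,0],0.1],
    [[0,0,0.1],[0,0,0],0.1],
    [[0,0,0.1],[0,0,0],0.1],
    [[0,0,0.1],[0,0,0],0.1],
    [[0,0,0.1],[0,0,0],0.1],
    [[0,0,0.1],[0,0,0],0.1],
    [[0,0,0.1],[0,0,0],0.1],
    [[0,0,0.1],[0,0,0],0.1],
    [[0,0,0.1],[0,0,0],0.1],
    [[0,0,0.1],[0,0,0],0.1]
  ]
}}

```text
time: 43.58
tool_pos: [0.5399, 0.1303, 0.1034]
ee_rot: [3.14, -0.0, 1.57]
wrist_force: [-0.3, -0.8, 2.3]
width: 0.0259
```

>>> {"name": "apply_moves", "arguments": {
  "moves": [
    [[0,0,-0.02],[0,0,0],0.1],
    [[0,0,-0.03],[0,0,0],0.18],
    [[0,0,-0.03],[0,0,0],0.23],
    [[0,0,-0.03],[0,0,0],0.26],
    [[0,0,-0.03],[0,0,0],0.28],
    [[0,0,-0.03],[0,0,0],0.31],
    [[0,0,-0.03],[0,0,0],0.36],
    [[0,0,-0.03],[0,0,0],0.42],
    [[0,0,-0.03],[0,0,0],0.5],
    [[0,0,-0.03],[0,0,0],0.55]
  ]
}}

```text
time: 44.42
tool_pos: [0.5398, 0.1303, 0.1033]
ee_rot: [3.141, -0.0, 1.57]
wrist_force: [-0.5, -0.1, -0.9]
width: 0.049
```

>>> {"name": "apply_moves", "arguments": {
  "moves": [
    [[0,0,-0.5],[0,0,0],0.55],
    [[0,0,-1.5],[0,0,0],0.55],
    [[0,0,-3],[0,0,0],0.55],
    [[0,0,-5],[0,0,0],0.55],
    [[0,0,-7],[0,0,0],0.55],
    [[0,0,-8],[0,0,0],0.55],
    [[0,0,-8],[0,0,0],0.55],
    [[0,0,-8],[0,0,0],0.55],
    [[0,0,-8],[0,0,0],0.55],
    [[0,0,-8],[0,0,0],0.55]
  ]
}}

```text
time: 45.25
tool_pos: [0.5389, 0.1302, 0.1818]
ee_rot: [-3.14, 0.0, 1.57]
wrist_force: [-0.4, 0.1, -1.0]
width: 0.0519
```

```bash
python3 - <<'E'
from look import *
delta([.5405,.1303,.104],np.pi/2)
look(27,[(210,140,80),(255,140,70)],["wrist","scene"])
c=np.load("wrist27.npy",allow_pickle=True).item()
f=lambda q:((q-[210,140]+.5)*5-.5).round(1)
for x in (.54,.536): print(f(proj(c,[x,.13,.052])),f(proj(c,[x,.13,.129])))
E
```

```text
t 45.25 pos [0.5389 0.1302 0.1818] rpy [-3.1395e+00  4.0000e-04  1.5703e+00] w 0.0519 F [-0.37  0.1  -0.98]
cm [0.01 0.18 7.78] rot [-0.0021  0.0004 -0.0005] deg 0.1 tz [ 0. -0. -1.] ty [ 1. -0.  0.]
[219.7 215.8] [219.1 328.1]
[202.  215.8] [195.6 328.1]
```

View pics/c27.png

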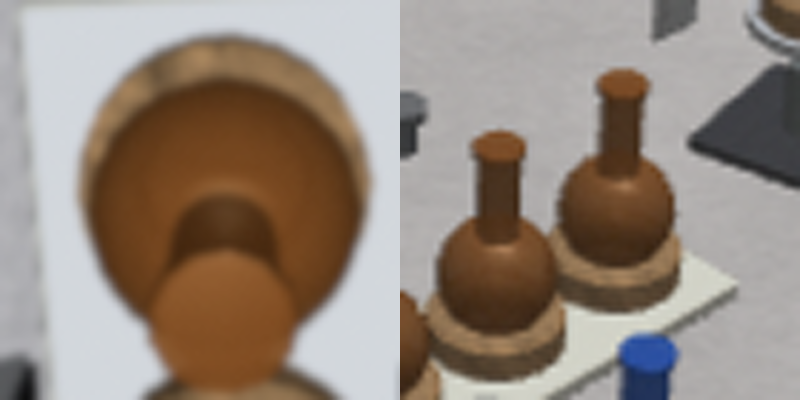

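>>> {"name": "apply_moves", "arguments": {
  "moves": [
    [[0,0,-3],[0,0,0],0.55],
    [[0,0,-6],[0,0,0],0.55],
    [[0,-3,-8],[0,0,0],0.55],
    [[0,-7,-9],[0,0,0],0.55],
    [[0,-11,-9],[0,0,0],0.55],
    [[0,-13,-9],[0,0,0],0.55],
    [[0,-14,-9],[0,0,0],0.55],
    [[0,-14,-9],[0,0,0],0.55],
    [[0,-14,-9],[0,0,0],0.55],
    [[0,-14,-9],[0,0,0],0.55]
  ]
}}

```text
time: 46.18
tool_pos: [0.4006, 0.1303, 0.2726]
ee_rot: [3.141, 0.0, 1.57]
wrist_force: [-0.9, -0.0, 0.3]
width: 0.0516
```

```bash
python3 - <<'E'
from look import *
look(28,[(230,110,120),(80,170,120)],["scene","scene"])
E
```

```text
(no output)
```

View pics/c28.png

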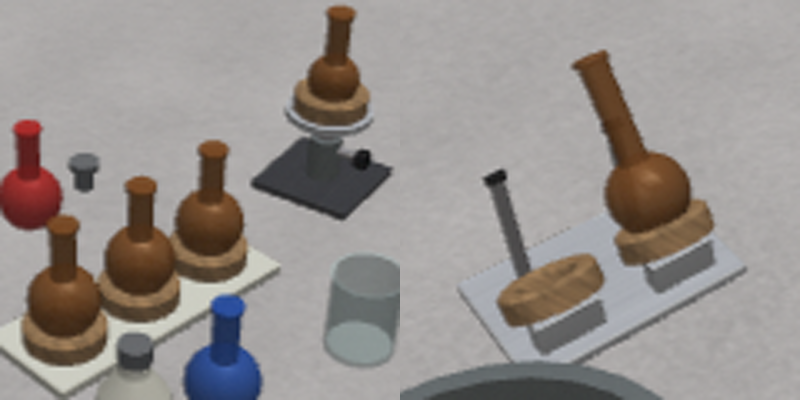

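```bash
python3 -c "
from bench import job
print(job.close_job())"
```

```text
the job is handed in; nothing more can be done
None
```

Both flasks are where you asked. The small flask stands in the cork ring on the adjustable stand, and the short-necked spare stands in the board ring that became free. The job was handed in at about 46 s, with the arm clear of everything.

- **Small flask:** I lowered it onto the stand until the wrist felt contact, at most about 6 N, and then let go. The last picture shows it upright, within about 1°. The ring top came out at about 0.104 m by feel and 0.102 m by camera.
- **Spare flask:**
  - It swung about 6–8° in the grip on the way over, so I tilted the tool to set it down.
  - After I let go it leaned about 3°. A straightening nudge in the ring sprang back.
  - I gripped it again, lifted it 6 mm, centred it and set it down with about 3 N. It then looked upright to about 1°, and the scene picture agreed.
- **Everything else:** In the last scene picture the two right flasks on the board, the long flask, the beaker, the bottle, the stopper and the red and blue flasks look unmoved. The spatula is outside that picture. It was unmoved in an overhead picture taken before the re-grip.
- **Where checks disagreed:** Camera positions differed from each other by 2–4 mm, so I settled the final heights by feel.

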